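# Stow the kitchen cart before it is rolled away

### The job

I am about to roll this cart away, so stow what would slide about: hang every enamel pail that stands on the deck by its handle on a hook of the rail, lay the green tostonera flat in its own tray, the one with the green tabs, and push the bamboo board square into the corner of the two black ledges, its long side along the longer one, so that it is flush against both. Any order will do; leave everything else where it is.

Things in the scene. Friction and masses are not known exactly. Their poses are not given: they have to be found in the camera images.
- pail_white: white enamelled metal pail, open and empty, about 0.22 kg (not always present: None if absent); 62 mm across the foot, 84 mm across the rim, 70 mm high to the rim, wall 2.5 mm; origin at the centre of its underside, z up. A stiff handle that does not swing: two 4 mm thick steel straps rise at the pail's y = +-44 mm to a straight wooden grip bar that runs along the pail's y
- pail_white_grip (a point): centre of the white pail's wooden grip bar, 130 mm above the underside (same axes as the pail); the bar is 92 mm long (y), 12 mm wide (x), 12 mm high (124 to 136 mm above the underside), with 54 mm of open space between it and the rim
- pail_blue: blue enamelled metal pail, open and empty, about 0.22 kg (not always present: None if absent); 62 mm across the foot, 84 mm across the rim, 70 mm high to the rim, wall 2.5 mm; origin at the centre of its underside, z up. A stiff handle that does not swing: two 4 mm thick steel straps rise at the pail's y = +-44 mm to a straight wooden grip bar that runs along the pail's y
- pail_blue_grip (a point): centre of the blue pail's wooden grip bar, 130 mm above the underside (same axes as the pail); the bar is 92 mm long (y), 12 mm wide (x), 12 mm high (124 to 136 mm above the underside), with 54 mm of open space between it and the rim
- pail_red: red enamelled metal pail, open and empty, about 0.22 kg (not always present: None if absent); 62 mm across the foot, 84 mm across the rim, 70 mm high to the rim, wall 2.5 mm; origin at the centre of its underside, z up. A stiff handle that does not swing: two 4 mm thick steel straps rise at the pail's y = +-44 mm to a straight wooden grip bar that runs along the pail's y
- pail_red_grip (a point): centre of the red pail's wooden grip bar, 130 mm above the underside (same axes as the pail); the bar is 92 mm long (y), 12 mm wide (x), 12 mm high (124 to 136 mm above the underside), with 54 mm of open space between it and the rim
- pail_yellow: yellow enamelled metal pail, open and empty, about 0.22 kg (not always present: None if absent); 62 mm across the foot, 84 mm across the rim, 70 mm high to the rim, wall 2.5 mm; origin at the centre of its underside, z up. A stiff handle that does not swing: two 4 mm thick steel straps rise at the pail's y = +-44 mm to a straight wooden grip bar that runs along the pail's y
- pail_yellow_grip (a point): centre of the yellow pail's wooden grip bar, 130 mm above the underside (same axes as the pail); the bar is 92 mm long (y), 12 mm wide (x), 12 mm high (124 to 136 mm above the underside), with 54 mm of open space between it and the rim
- hook0: fixed hook of 8 mm round black-coated wire on the rail, about 125 mm from the next; origin: middle of its seat, at the wire centre (a hung bar rests 4 mm higher), 235 mm above the deck. x points to the rail, y along it. The seat is level from x = -14 to 18 mm, then climbs to the rail bar at x = 90, 30 mm above the seat; towards the robot it turns up to a tip at x = -30, 16 mm above the seat
- hook1: fixed hook of 8 mm round black-coated wire on the rail, about 125 mm from the next; origin: middle of its seat, at the wire centre (a hung bar rests 4 mm higher), 235 mm above the deck. x points to the rail, y along it. The seat is level from x = -14 to 18 mm, then climbs to the rail bar at x = 90, 30 mm above the seat; towards the robot it turns up to a tip at x = -30, 16 mm above the seat
- hook2: fixed hook of 8 mm round black-coated wire on the rail, about 125 mm from the next; origin: middle of its seat, at the wire centre (a hung bar rests 4 mm higher), 235 mm above the deck. x points to the rail, y along it. The seat is level from x = -14 to 18 mm, then climbs to the rail bar at x = 90, 30 mm above the seat; towards the robot it turns up to a tip at x = -30, 16 mm above the seat
- hook3: fixed hook of 8 mm round black-coated wire on the rail, about 125 mm from the next; origin: middle of its seat, at the wire centre (a hung bar rests 4 mm higher), 235 mm above the deck. x points to the rail, y along it. The seat is level from x = -14 to 18 mm, then climbs to the rail bar at x = 90, 30 mm above the seat; towards the robot it turns up to a tip at x = -30, 16 mm above the seat
- board: bamboo cutting board 200 x 150 x 18 mm (x, y, z), about 0.4 kg, flat on the deck, where a push of 2 to 4 N slides it; origin at the centre of its underside
- ledge: corner of two fixed black ledges, 30 mm high, 6 mm thick; origin: the inner corner at deck height. The longer runs 270 mm along -x (inner face y = 0), the other 220 mm along -y (inner face x = 0). The board belongs inside (negative x and y), its long side along the longer ledge: when home its centre is at (-100, -75) mm
- tostonera: green and white plastic tostonera (folding plantain press), closed, lying flat on the board at the start, 190 mm long (x), 92 mm wide, 28 mm thick at the handle, about 0.22 kg; origin at the middle of its length on its underside. The square press plates fill x = -9 to +89 mm, the straight handle, 34 mm wide and 28 mm high, x = -95 to -9 mm
- tray_green: fixed white open tray with a green tab on each end, the tostonera's own place: 225 x 125 x 30 mm outside (x, y, z), walls and floor 4 mm; origin at the centre of its underside
- tray_orange: fixed tray of the same size with orange tabs; it holds the orange citrus squeezer
- squeezer: orange citrus squeezer, 186 x 72 x 42 mm, lying in the orange tray: leave alone
- glass_bowl: glass bowl with a blue lid, 142 mm across, 93 mm high: leave alone
- salt_jar: clear glass salt jar, 54 mm across, 70 mm high, under the rail: leave alone
- spice_jar: amber glass spice jar, 48 mm across, 100 mm high, behind the rail: leave alone
- mug: blue mug, 72 mm across, 80 mm high, under the rail: leave alone
Mind the look-alikes: they are no part of the job. There is more than one size of the pail_red; the job needs the larger.

How it is judged:
By the outcome, as a careful person would: the job done as asked, in the order asked, and still so for the second after the job is handed in, with the robot touching nothing.
Of pail_white, pail_blue, pail_red, pail_yellow only 2 to 3 are there at a start; the rules pass over those that are not, and their reading is None.
At some moment in a run one of board, tostonera may be knocked a few centimetres aside while the robot is not near it.
It also fails if it takes over 210 s, if anything falls off the work surface, if the arm or the gripper's body presses on something with over 40 N, if the wrist force passes 120 N, or if a joint passes its speed limit or range.

### The arm

A 7-joint arm with a two-finger parallel gripper is mounted at the origin on the work surface. World frame = base frame: x ahead of the robot, y to its left, z up, the work surface at z = 0. Lengths are in m, angles in rad, forces in N, time in s.
With the tool pointing down it reaches from about 0.425 to 0.95 m from the base axis. Payload 16.7 kg.
Tool frame: the origin (TCP) lies at the very end of the fingers, on their centre line; the grasp point (between the pads) lies 19 mm behind it (arm.grip_point_offset is the distance from the TCP to the grasp point, in m); x points along the fingers, y is the direction in which the jaws open and shut, and the axes are right-handed (so a half turn about x gives the same grasp; the last joint's range is limited). The gripper opens to 94 mm and grips with 3 to 60 N. Pads are 16 mm wide; open, the fingers measure 119 mm over their backs; the gripper's body (75 mm by 177 mm) begins 78 mm behind the grasp point.
Start: joints at [1.139, 0.426, 0.074, 1.606, -0.034, 1.111, -0.067], TCP at [0.188, -0.648, 0.205] pointing down, gripper open.
Joint ranges: [-2.85, 2.85], [-0.5, 2.14], [-1.23, 1.37], [0.21, 2.46], [-1.02, 4.16], [0.16, 2.05], [-2.73, 2.73]. Speed limits (rad/s): [1.89, 1.89, 2.39, 2.39, 3.01, 3.01, 3.01].

### API

Orientations are given as a unit quaternion [x, y, z, w].
In Python, from plant import arm gives the robot as it stands.
- The arm moves only by the shell command python3 -m handwheel 'ROWS' [FORCE]. ROWS is JSON, a list that holds one entry, the list of rows, each a list of 7 numbers: the shift along the tool's x, y, z in mm, then the turn, a rotation vector about the tool's x, y, z in rad, then the closure, from 0 (fully open) to 1 (shut). In form: [[[x, y, z, wx, wy, wz, jaw], ...]]. A call has 1 to 8 rows; each row shifts and turns the commanded pose from where the row before left it, along the tool's axes as they then stand; what a row does not reach is not made up. A row lasts 1/8 s, in which the tool goes at most 62.5 mm and 10.7 degrees, less where a joint would pass 70% of its speed; a pose out of reach is approached as far as the arm can. A call is refused whole if a number of a shift passes 62.5 or a number of a turn 0.188, either way. A call with a gripper value outside its range is refused whole. The fingers move at their own pace and stop on an object; FORCE is the grip in N (left out, the last holds). Time passes only in rows, so rows that do not move let the fingers close. It gives the time, the measured TCP pose, the force and the opening at its end, in the units of the state.
- arm.read_state(): the state, without advancing time (a new reading comes with each control period).
- arm.grab_frame(name): name is "side" or "top"; returns the picture (400x640x3 uint8, red, green, blue); there is no depth.
- arm.camera_params(name): a dict with "fx", "fy", "cx", "cy" (pixels), "k1" (the pictures are not rectified: a ray, as slopes to the right and down, at radius r is drawn at 1 + k1 r^2 times it, then the intrinsics apply), "R" (3x3) and "t" (3): a world point X has camera coordinates R X + t. Camera axes: x right, y down, z forward; pixel columns grow to the right and rows downward; lengths in m; the calibration is good to about 2 mm. A picture is of the moment at which its call begins. camera_params takes no time and is no camera call.
- arm.finish_job(): hands the job in, once; it reports no verdict.
The state is a dict: "t": time; "joint_pos": joint angles; "qvel": joint speeds; "tau": joint torques, N m; "tool_pos": TCP position; "orientation": TCP orientation; "force": force on the tool from outside, world axes, zero at the start; "torque": the same for the moment, N m; "opening": finger opening in m.
Only numpy, scipy, OpenCV 4.12 (cv2) and the standard library are available. Lean on these libraries where they do the work, as an engineer would, in place of code of your own. Each camera call takes 0.05 s, during which the arm holds its last target.

## Working session

There is one attempt and no reset: what is moved stays moved. The work goes in short steps, Python scripts to look and compute and a shell command to move; the robot and the scene stay as the last step left them, time stands still between calls to the robot, and variables do not carry over. Pictures are saved under pics/ and viewed, and the job is handed in when it is done.

```bash
ls; mkdir -p pics; python3 - <<'E'
from plant import arm
import cv2
s=arm.read_state();print({k:s[k] for k in('t','tool_pos','orientation','force','opening')})
for n in('side','top'):
    im=arm.grab_frame(n);cv2.imwrite(f'pics/{n}0.png',im[:,:,::-1]);print(arm.camera_params(n))
E
```

```text
pics
{'t': 0.0, 'tool_pos': array([ 0.18819105, -0.64776174,  0.20478201]), 'orientation': array([-0.69994256, -0.10009472,  0.70015866, -0.09919325]), 'force': array([-0.1828109 ,  0.12915019, -1.0850169 ]), 'opening': 0.09428921458074078}
{'fx': 479.90603872104816, 'fy': 479.90603872104816, 'cx': 318.16361991369945, 'cy': 207.48558597168338, 'k1': -0.141595353447505, 'R': array([[-0.80187424,  0.59729322,  0.01544372],
       [ 0.37563498,  0.52405873, -0.76436955],
       [-0.46464616, -0.60712705, -0.64459343]]), 't': array([ 0.41825478, -0.13235191,  1.98367952])}
{'fx': 420.4387658557267, 'fy': 420.4387658557267, 'cx': 314.81526987572653, 'cy': 204.19793484097028, 'k1': -0.050565374272277606, 'R': array([[ 0.00731199, -0.99962529, -0.02637829],
       [-0.9959421 , -0.00491376, -0.08986202],
       [ 0.08969873,  0.02692832, -0.99560484]]), 't': array([0.10777469, 0.6225434 , 1.32395963])}
```

View pics/side0.png

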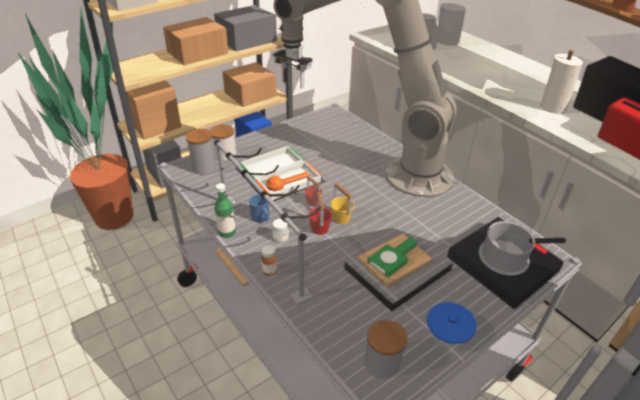

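View pics/top0.png

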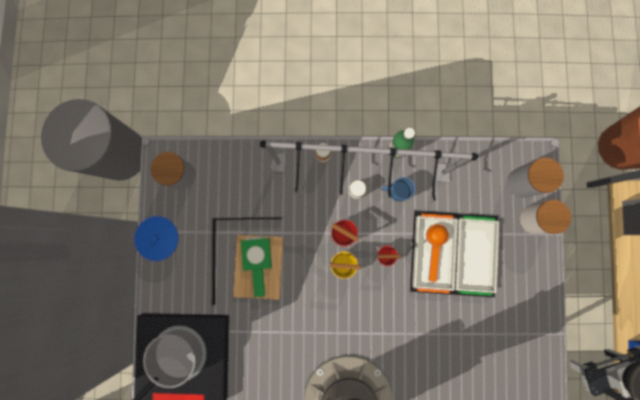

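Top view: yellow pail at about (344,265), the larger red at (344,232), a small red look-alike at (387,255). The blue (402,189) and white (357,189) things under the rail should be the mug and the salt jar. I'll check this in close crops.

```bash
cat > h.py <<'E'
import numpy as np, cv2
from plant import arm
from scipy.spatial.transform import Rotation as Rot
def ray(n,u,v):
    p=arm.camera_params(n);R=np.array(p['R']);t=np.array(p['t'])
    K=np.array([[p['fx'],0,p['cx']],[0,p['fy'],p['cy']],[0,0,1]])
    a=cv2.undistortPoints(np.array([[[u,v]]],float),K,np.array([p['k1'],0,0,0]),None,None,None,)[0,0] if 0 else cv2.undistortPointsIter(np.array([[[u,v]]],float),K,np.array([p['k1'],0,0,0]),np.eye(3),np.eye(3),(3,50,1e-9))[0,0]
    d=R.T@np.array([a[0],a[1],1]);return -R.T@t,d
def plane(n,u,v,z):
    o,d=ray(n,u,v);return o+d*(z-o[2])/d[2]
def tri(a,b):
    o1,d1=ray('top',*a);o2,d2=ray('side',*b)
    s=np.linalg.lstsq(np.c_[d1,-d2],o2-o1,rcond=None)[0]
    p,q=o1+s[0]*d1,o2+s[1]*d2
    return (p+q)/2,np.linalg.norm(p-q)
def proj(n,X):
    p=arm.camera_params(n);R=np.array(p['R']);t=np.array(p['t'])
    K=np.array([[p['fx'],0,p['cx']],[0,p['fy'],p['cy']],[0,0,1]])
    return cv2.projectPoints(np.atleast_2d(np.array(X,float)),cv2.Rodrigues(R)[0],t,K,np.array([p['k1'],0,0,0]))[0][:,0]
def shot(n,name):
    im=arm.grab_frame(n)[:,:,::-1].copy();cv2.imwrite(f'pics/{name}.png',im);return im
def crop(im,x0,y0,x1,y1,f,name):
    c=cv2.resize(im[y0:y1,x0:x1],None,fx=f,fy=f,interpolation=cv2.INTER_CUBIC);cv2.imwrite(f'pics/{name}.png',c)
E
python3 - <<'E'
from h import *
t=cv2.imread('pics/top0.png');s=cv2.imread('pics/side0.png')
crop(t,200,130,360,310,4,'c1') if 0 else crop(t,260,130,460,280,4,'c1')
crop(t,200,200,300,310,5,'c2'); crop(s,200,130,400,280,4,'c3'); crop(s,330,210,480,310,5,'c4')
E
```

```text
(no output)
```

View pics/c1.png

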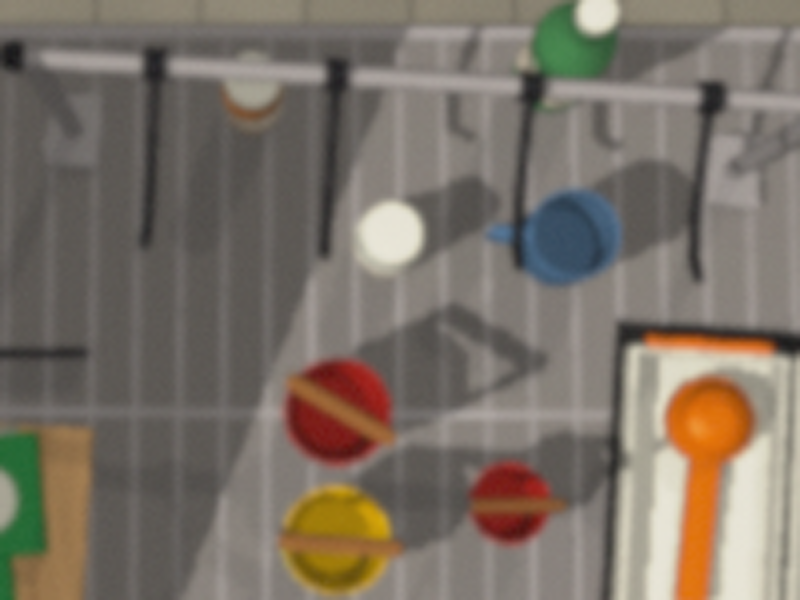

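View pics/c3.png

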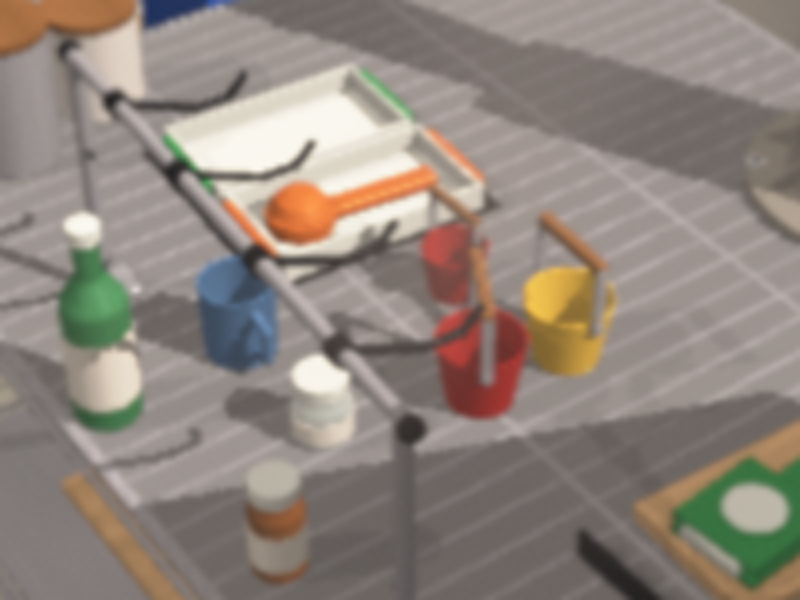

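View pics/c2.png

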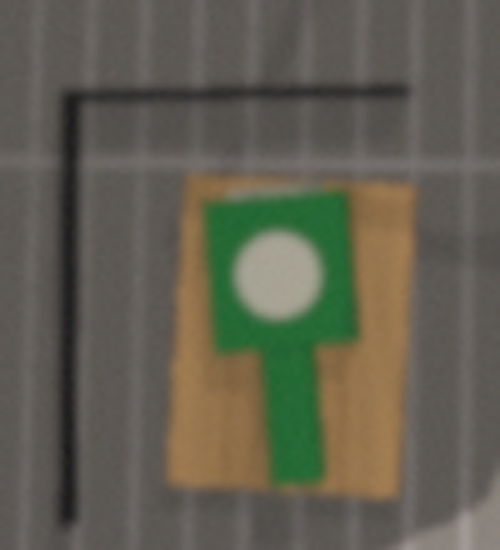

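View pics/c4.png

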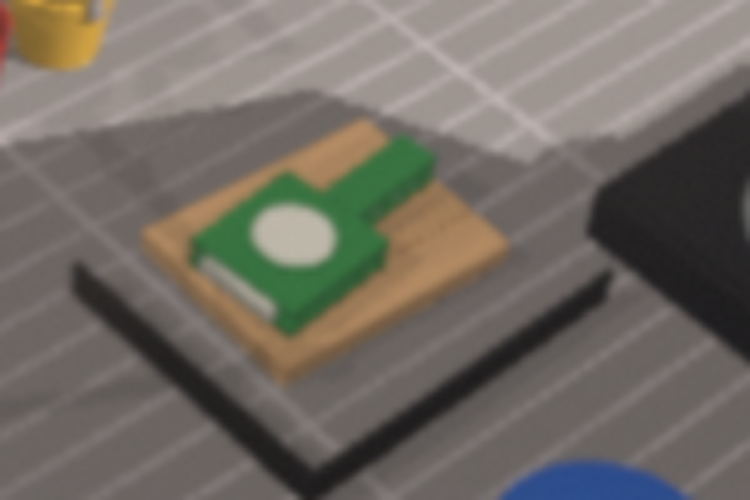

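Choices: red candidates are the larger at (344,232) and the small look-alike at (387,255), so I take the larger. Of the pails only red and yellow stand on the deck. The mug (402,189, with a side handle) and the salt jar (357,189) are confirmed as such. The green tray is the empty right-hand one at (478,255). Next I measure.

```bash
python3 - <<'E'
from h import *
np.set_printoptions(precision=4,suppress=True)
im=cv2.imread('pics/top0.png');hsv=cv2.cvtColor(im,cv2.COLOR_BGR2HSV)
def P(n,uv,z): return plane(n,uv[0],uv[1],z)
def mask(lo,hi,box):
    m=cv2.inRange(hsv,lo,hi);k=np.zeros_like(m);x0,y0,x1,y1=box;k[y0:y1,x0:x1]=m[y0:y1,x0:x1]
    m=cv2.morphologyEx(k,cv2.MORPH_OPEN,np.ones((2,2)))
    return max(cv2.findContours(m,cv2.RETR_EXTERNAL,cv2.CHAIN_APPROX_NONE)[0],key=cv2.contourArea)
# bars (brownish)
for nm,box in(('red',(325,215,365,250)),('yellow',(322,255,368,278))):
    lo,hi=((8,80,60),(17,255,255)) if nm=='red' else ((8,80,60),(19,200,255))
    c=mask(lo,hi,box);r=cv2.minAreaRect(c);b=cv2.boxPoints(r)
    e=sorted([(np.linalg.norm(b[i]-b[(i+1)%4]),i) for i in range(2)])[0][1]
    m1=(b[e]+b[e+1])/2;m2=(b[(e+2)%4]+b[(e+3)%4])/2
    A,B=P('top',m1,.13),P('top',m2,.13);print(nm,'bar',r,A,B,'mid',(A+B)/2,'len',np.linalg.norm(A-B),'yaw',np.degrees(np.arctan2(*(B-A)[1::-1])))
print('manual yellow',P('top',(330.7,265.2),.13),P('top',(360,266.7),.13))
print('manual red',P('top',(333.,224.7),.13),P('top',(357.5,240.3),.13))
print('small bar',P('top',(260+472/4,130+505/4),.1),P('top',(260+562/4,130+507/4),.1))
# tostonera
c=mask((45,100,40),(80,255,255),(225,230,285,305));
gt=cv2.minAreaRect(c);print('green',gt,[P('top',q,.046) for q in cv2.boxPoints(gt)])
c=mask((10,60,80),(25,220,255),(225,225,295,305));bt=cv2.minAreaRect(c);print('board',bt);print(np.array([P('top',q,.018) for q in cv2.boxPoints(bt)]))
# ledge: crop c2 pts
for q in((76,98),(405,93),(73,520)): print('ledge',P('top',(200+q[0]/5,200+q[1]/5),.03))
# hooks
for i,(a,b) in enumerate([((146,243),None),((324,254),(477,305)),((518,266),(393,227)),((698,278),(311,146))]):
    a=(260+a[0]/4,130+a[1]/4)
    if b: b=(200+b[0]/4,130+b[1]/4);print('hook tip tri',tri(a,b))
    print('tip plane',P('top',a,.251))
for i,(a,b) in enumerate([((12,55),(410,430)),((155,66),(335,347)),((337,75),(253,256)),((533,88),(175,170)),((712,97),(115,100))]):
    print('rail',tri((260+a[0]/4,130+a[1]/4),(200+b[0]/4,130+b[1]/4)),P('top',(260+a[0]/4,130+a[1]/4),.265))
E
```

```text
red bar ((345.7185363769531, 233.1285400390625), (30.877527236938477, 5.475817680358887), 30.465543746948242) [0.5503 0.0563 0.13  ] [ 0.5046 -0.0224  0.13  ] mid [0.5274 0.0169 0.13  ] len 0.09097967775097447 yaw -120.16653838233128
yellow bar ((345.9448547363281, 266.662109375), (30.39464569091797, 4.982728958129883), 4.763641834259033) [0.4323 0.0605 0.13  ] [ 0.4257 -0.0284  0.13  ] mid [0.429  0.0161 0.13  ] len 0.0891599221928072 yaw -94.29487012672351
manual yellow [0.4329 0.0608 0.13  ] [ 0.4292 -0.0252  0.13  ]
manual red [0.5521 0.0545 0.13  ] [ 0.5065 -0.0179  0.13  ]
small bar [ 0.4591 -0.0818  0.1   ] [ 0.458  -0.1494  0.1   ]
green ((257.48675537109375, 268.8009033203125), (56.87374496459961, 28.403614044189453), 86.18592071533203) [array([0.5007, 0.3434, 0.046 ]), array([0.5075, 0.2531, 0.046 ]), array([0.3301, 0.2384, 0.046 ]), array([0.323 , 0.3278, 0.046 ])]
board ((274.05865478515625, 268.5034484863281), (17.792776107788086, 63.830841064453125), 3.3664603233337402)
[[0.3146 0.2746 0.018 ]
 [0.5184 0.2658 0.018 ]
 [0.5155 0.2081 0.018 ]
 [0.3121 0.2175 0.018 ]]
ledg
[... 261 characters left out ...]
0783,  0.1731]), np.float64(0.08210983033727193))
tip plane [ 0.6237 -0.0949  0.251 ]
hook tip tri (array([ 0.5956, -0.2075,  0.1817]), np.float64(0.07353648892952375))
tip plane [ 0.6162 -0.2156  0.251 ]
rail (array([0.7641, 0.2468, 0.2645]), np.float64(0.0004123540645147462)) [0.7641 0.2466 0.265 ]
rail (array([0.7577, 0.1485, 0.2661]), np.float64(0.0035518908007182988)) [0.7566 0.1497 0.265 ]
rail (array([0.7513, 0.0264, 0.2671]), np.float64(0.002994031928022806)) [0.7506 0.0272 0.265 ]
rail (array([ 0.7434, -0.105 ,  0.2662]), np.float64(0.0037102476858675163)) [ 0.7421 -0.104   0.265 ]
rail (array([ 0.7361, -0.2232,  0.2668]), np.float64(0.0002471986747553138)) [ 0.7366 -0.2238  0.265 ]
```

```bash
python3 - <<'E'
from h import *
np.set_printoptions(precision=4,suppress=True)
im=cv2.imread('pics/top0.png');s=cv2.imread('pics/side0.png');hsv=cv2.cvtColor(im,cv2.COLOR_BGR2HSV)
for a,b in [((146,243),(480,306)),((324,254),(393,227)),((518,266),(311,146)),((698,278),(243,74))]:
    print('tip',tri((260+a[0]/4,130+a[1]/4),(200+b[0]/4,130+b[1]/4)))
m=cv2.inRange(hsv,(45,100,40),(80,255,255))
ys=range(272,297,3)
pts=[]
for y in ys:
    x=np.where(m[y,225:290])[0]+225
    a,b=plane('top',x[0]-.5,y,.046),plane('top',x[-1]+.5,y,.046);pts.append((a+b)/2);print(y,x[0],x[-1],pts[-1],np.linalg.norm(a-b))
pts=np.array(pts);h=np.where(m[:,240:280].any(1))[0]
f=np.polyfit(pts[:,0],pts[:,1],1);print('handle line',f,np.degrees(np.arctan(f[0])))
ww=[(y,m[y,225:290].sum()//255) for y in range(232,305)];print(ww)
# side triangulate circle centre
print('disc',tri((200+278/5,200+274/5),(330+294/5,210+236/5)))
print('neck',plane('top',258,271,.046),'end',plane('top',259.5,297,.046))
crop(im,400,200,510,305,6,'tray')
E
```

```text
tip (array([0.6373, 0.1561, 0.251 ]), np.float64(0.0022670004167040635))
tip (array([0.6314, 0.0354, 0.2468]), np.float64(0.0007789338684959954))
tip (array([ 0.6237, -0.0952,  0.2465]), np.float64(0.0011201205778227645))
tip (array([ 0.616 , -0.2154,  0.251 ]), np.float64(0.0004945729893004186))
272 252 262 [0.4049 0.2919 0.046 ] 0.034880018466159124
275 253 262 [0.3955 0.2901 0.046 ] 0.03168902128951578
278 253 262 [0.3862 0.29   0.046 ] 0.03167272377870282
281 253 262 [0.3768 0.2898 0.046 ] 0.031656612809515476
284 253 263 [0.3675 0.2881 0.046 ] 0.034800931584300775
287 254 263 [0.3581 0.2863 0.046 ] 0.03161791309195667
290 254 263 [0.3488 0.2862 0.046 ] 0.031602364520134055
293 254 264 [0.3395 0.2845 0.046 ] 0.034741914584540644
296 255 261 [0.3301 0.2875 0.046 ] 0.022102644753504014
handle line [0.0819 0.2582] 4.680364143532696
[(232, np.uint64(0)), (233, np.uint64(0)), (234, np.uint64(0)), (235, np.uint64(0)), (236, np.uint64(0)), (237, np.uint64(0)), (238, np.uint64(1)), (239, np.uint64(8)), (240, np.uint64(20)), (241, np.uint64(28)), (242, np.uint64(29)), (243, np.uint64(29))
[... 758 characters left out ...]
64(10)), (279, np.uint64(10)), (280, np.uint64(10)), (281, np.uint64(10)), (282, np.uint64(11)), (283, np.uint64(11)), (284, np.uint64(11)), (285, np.uint64(10)), (286, np.uint64(10)), (287, np.uint64(10)), (288, np.uint64(10)), (289, np.uint64(10)), (290, np.uint64(10)), (291, np.uint64(10)), (292, np.uint64(10)), (293, np.uint64(11)), (294, np.uint64(10)), (295, np.uint64(10)), (296, np.uint64(7)), (297, np.uint64(0)), (298, np.uint64(0)), (299, np.uint64(0)), (300, np.uint64(0)), (301, np.uint64(0)), (302, np.uint64(0)), (303, np.uint64(0)), (304, np.uint64(0))]
disc (array([0.458 , 0.2983, 0.0438]), np.float64(0.0019995240979830253))
neck [0.408  0.2888 0.046 ] end [0.3271 0.2827 0.046 ]
```

View pics/tray.png

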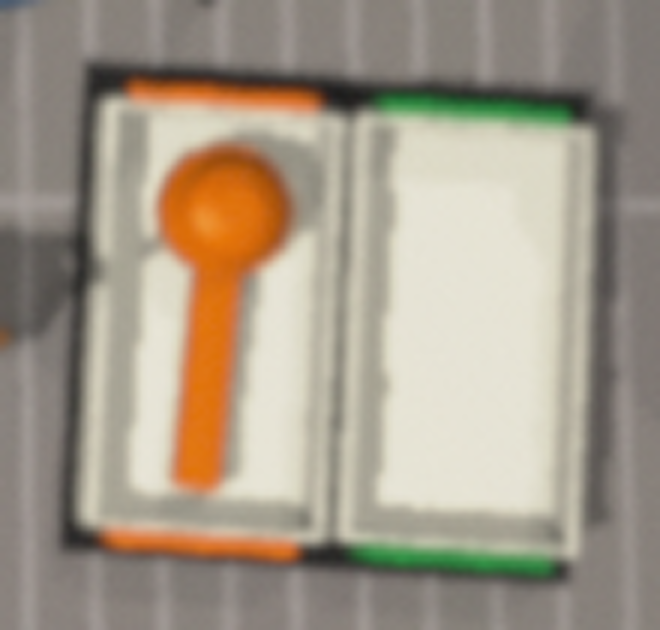

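```bash
cat >> h.py <<'E'
np.set_printoptions(precision=4,suppress=True)
def go(grip_xyz, jaw_yaw_deg, clear=0.0):
    """shift(mm, in tool axes AFTER the turn) + turn about tool x needed; grip_xyz target of grasp point"""
    s=arm.read_state();R=Rot.from_quat(s['orientation']).as_matrix();p=s['tool_pos']
    a=np.radians(jaw_yaw_deg);c=[]
    for k in(0,np.pi):
        y=np.array([np.cos(a+k),np.sin(a+k),0]);x=np.array([0,0,-1.]);z=np.cross(x,y)
        T=np.c_[x,y,z];rv=Rot.from_matrix(R.T@T).as_rotvec();c.append((np.linalg.norm(rv),rv,T))
    for n,rv,T in c:
        tcp=np.array(grip_xyz)+0.019*T[:,0]
        print('turn',rv,'deg%.0f'%np.degrees(n),'shift_after_turn(mm)',(T.T@(tcp-p))*1000,'| tcp',p,'->',tcp)
    print('t',s['t'],'force',s['force'],'open',s['opening'],'q6',s['joint_pos'][6],'toolY',R[:,1],'toolX',R[:,0])
E
python3 - <<'E'
from h import *
c=[plane('top',400+u/6,200+v/6,.03) for u,v in((355,105),(595,125),(578,553),(338,540))]
c=np.array(c);print(c,c.mean(0),[np.linalg.norm(c[i]-c[i-1]) for i in range(4)])
d=c[0]-c[3];print('yaw',np.degrees(np.arctan2(d[1],d[0])), np.degrees(np.arctan2(*(c[1]-c[2])[1::-1])))
go((.392,.291,.041),94.7)
E
```

```text
[[ 0.5814 -0.3507  0.03  ]
 [ 0.5713 -0.4792  0.03  ]
 [ 0.3456 -0.4642  0.03  ]
 [ 0.3521 -0.3373  0.03  ]] [ 0.4626 -0.4078  0.03  ] [np.float64(0.2296764872234605), np.float64(0.12887700199803184), np.float64(0.2261801738583066), np.float64(0.12707408593401814)]
yaw -3.342708730886329 -3.7935934563215787
turn [-2.9409 -0.0016  0.0003] deg169 shift_after_turn(mm) [182.8568 918.9851 280.023 ] | tcp [ 0.1882 -0.6478  0.2049] -> [0.392 0.291 0.022]
turn [0.2007 0.0002 0.0011] deg11 shift_after_turn(mm) [ 182.8568 -918.9851 -280.023 ] | tcp [ 0.1882 -0.6478  0.2049] -> [0.392 0.291 0.022]
t 0.1 force [-0.4393 -0.0043 -0.3939] open 0.09405507492257102 q6 -0.06710389216383482 toolY [ 0.279  -0.9603 -0.0011] toolX [-0.0004  0.001  -1.    ]
```

```bash
python3 -m handwheel '[[[0,-30,-30,0.1,0,0,0],[0,-42,-40,0.1,0,0,0],[0,-42,-40,0,0,0,0],[0,-42,-40,0,0,0,0],[0,-42,-40,0,0,0,0],[0,-42,-40,0,0,0,0],[0,-42,-40,0,0,0,0],[0,-42,-40,0,0,0,0]]]' 40; python3 -c "
from h import *
go((.393,.2904,.041),94.7)"
```

```text
t: 1.1
tool_pos: [0.4596, -0.2898, 0.2055]
orientation: [-0.706, -0.029, 0.707, -0.029]
force: [0.8, -0.6, 0.4]
opening: 0.094
turn [-3.1409 -0.      0.0001] deg180 shift_after_turn(mm) [183.4636 583.6786 -18.8709] | tcp [ 0.4596 -0.2898  0.2055] -> [0.393  0.2904 0.022 ]
turn [0.0006 0.     0.    ] deg0 shift_after_turn(mm) [ 183.4636 -583.6786   18.8709] | tcp [ 0.4596 -0.2898  0.2055] -> [0.393  0.2904 0.022 ]
t 1.1 force [ 0.8361 -0.6397  0.4326] open 0.0939540547865963 q6 -1.0706990165385106 toolY [ 0.0826 -0.9966 -0.    ] toolX [-0.  0. -1.]
```

```bash
python3 -m handwheel '[[[0,-56,-12,0,0,0,0],[0,-56,-12,0,0,0,0],[0,-56,-6,0,0,0,0],[0,-56,0,0,0,0,0],[0,-56,0,0,0,0,0],[0,-56,0,0,0,0,0],[0,-56,0,0,0,0,0],[0,-56,0,0,0,0,0]]]'; python3 - <<'E'
from h import *
go((.393,.2904,.041),94.7)
s=shot('side','s1');t=shot('top','t1')
crop(t,200,200,300,310,5,'t1c')
E
```

```text
t: 2.1
tool_pos: [0.4512, 0.1591, 0.2056]
orientation: [0.707, 0.029, -0.706, 0.029]
force: [0.5, -0.5, 0.8]
opening: 0.094
turn [-3.1411  0.0001 -0.0004] deg180 shift_after_turn(mm) [183.5768 135.5929 -47.2792] | tcp [0.4512 0.1591 0.2056] -> [0.393  0.2904 0.022 ]
turn [ 0.0005 -0.0003 -0.0001] deg0 shift_after_turn(mm) [ 183.5768 -135.5929   47.2792] | tcp [0.4512 0.1591 0.2056] -> [0.393  0.2904 0.022 ]
t 2.1 force [ 0.5138 -0.5264  0.7539] open 0.09400474083454476 q6 -2.031217178375344 toolY [ 0.0824 -0.9966  0.0001] toolX [ 0.0003 -0.     -1.    ]
```

View pics/t1c.png

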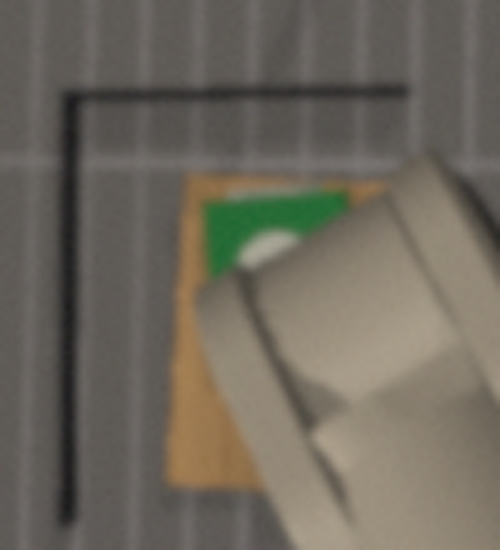

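```bash
python3 -m handwheel '[[[0,-34,12,0,0,0,0],[0,-34,12,0,0,0,0],[0,-34,12,0,0,0,0],[0,-33.6,11.3,0,0,0,0],[40,0,0,0,0,0,0],[40,0,0,0,0,0,0],[30,0,0,0,0,0,0],[0,0,0,0,0,0,0]]]'; python3 - <<'E'
from h import *
go((.393,.2904,.041),94.7)
s=shot('side','s2');t=shot('top','t2')
crop(s,330,180,480,310,5,'s2c');crop(t,200,200,300,310,5,'t2c')
E
```

```text
t: 3.2
tool_pos: [0.3922, 0.2877, 0.0939]
orientation: [-0.705, -0.029, 0.708, -0.03]
force: [-0.2, 0.1, 0.4]
opening: 0.0933
turn [-3.1407  0.0027  0.0058] deg180 shift_after_turn(mm) [71.8788  2.6323  1.0536] | tcp [0.3922 0.2877 0.0939] -> [0.393  0.2904 0.022 ]
turn [ 0.0009  0.0037 -0.0017] deg0 shift_after_turn(mm) [71.8788 -2.6323 -1.0536] | tcp [0.3922 0.2877 0.0939] -> [0.393  0.2904 0.022 ]
t 3.2 force [-0.151   0.1121  0.4425] open 0.09333340180708884 q6 -2.4682204219948543 toolY [ 0.0828 -0.9966  0.0017] toolX [-0.0035 -0.002  -1.    ]
```

View pics/s2c.png

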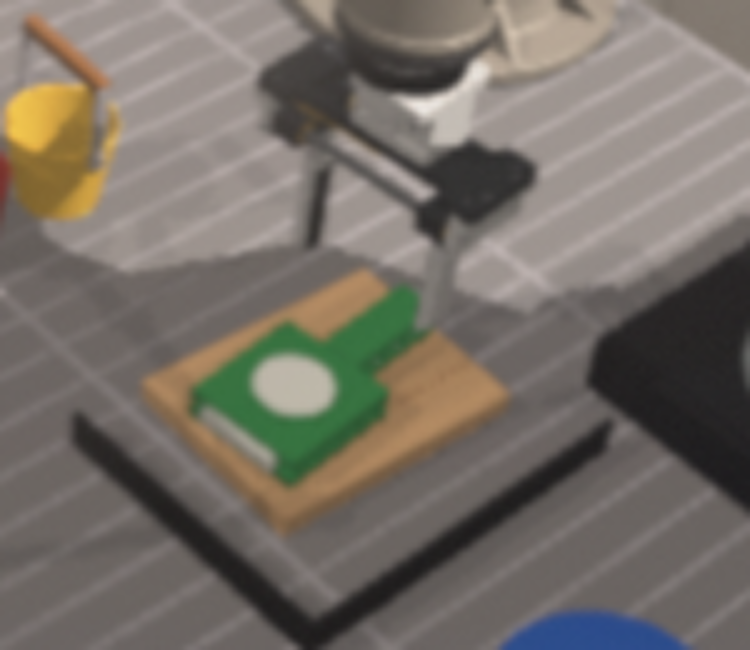

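```bash
python3 -m handwheel '[[[25,-2.6,-1,0,0,0,0],[25,0,0,0,0,0,0],[14,0,0,0,0,0,0],[6,0,0,0,0,0,0],[0,0,0,0,0,0,0],[0,0,0,0,0,0,1],[0,0,0,0,0,0,1],[0,0,0,0,0,0,1]]]' 40;python3 -m handwheel '[[[0,0,0,0,0,0,1],[0,0,0,0,0,0,1],[0,0,0,0,0,0,1],[0,0,0,0,0,0,1]]]' 40
```

```text
t: 4.3
tool_pos: [0.3943, 0.2915, 0.0258]
orientation: [0.707, 0.029, -0.706, 0.029]
force: [0.5, 0.1, -0.6]
opening: 0.0672
t: 4.8
tool_pos: [0.3941, 0.2914, 0.0255]
orientation: [-0.706, -0.029, 0.707, -0.029]
force: [0.3, 0.0, 0.2]
opening: 0.0337
```

```bash
python3 -m handwheel '[[[0,0,0,0,0,0,1],[0,0,0,0,0,0,1],[-10,0,0,0,0,0,1],[-20,0,0,0,0,0,1],[-40,0,0,0,0,0,1],[-50,0,0,0,0,0,1],[-50,0,0,0,0,0,1],[0,0,0,0,0,0,1]]]' 50; python3 - <<'E'
from h import *
s=shot('side','s3');t=shot('top','t3')
crop(s,330,130,480,310,4,'s3c')
E
```

```text
t: 5.8
tool_pos: [0.3954, 0.2927, 0.1994]
orientation: [0.708, 0.03, -0.705, 0.028]
force: [0.5, 0.5, -2.8]
opening: 0.0339
```

View pics/s3c.png

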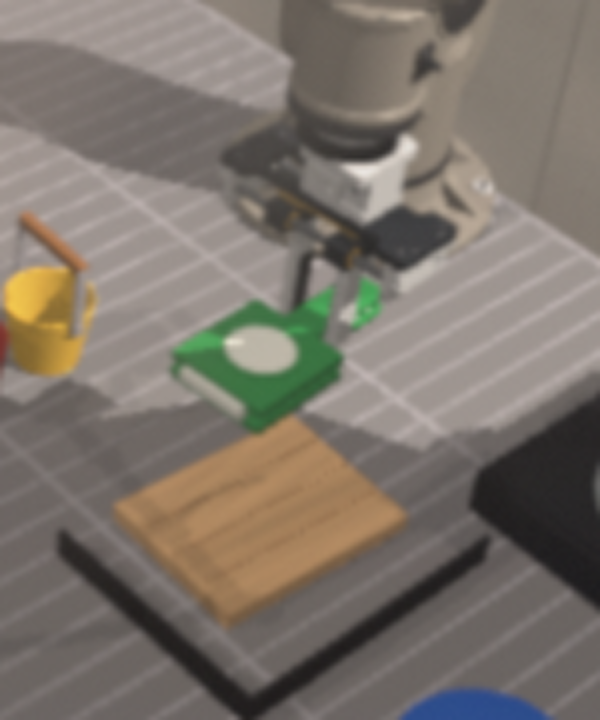

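```bash
python3 -m handwheel '[[[0,25,-5,0,0,0,1],[-5,45,-9,0,0,0,1],[-5,50,-9,0,0,0,1],[-5,50,-9,0,0,0,1],[0,50,-9,0,0,0,1],[0,50,-2,0,0,0,1],[0,50,4,0,0,0,1],[0,50,6,0,0,0,1]]]';python3 -m handwheel '[[[0,50,6,0,0,0,1],[0,50,6,0,0,0,1],[0,50,7,0,0,0,1],[0,50,7,0,0,0,1],[0,50,7,0,0,0,1],[0,40,7,0.07,0,0,1],[0,20,0,0.073,0,0,1],[0,0,0,0,0,0,1]]]'; python3 - <<'E'
from h import *
go((.4386,-.4063,.0325),-93.5)
t=shot('top','t4');shot('side','s4')
crop(t,400,200,510,305,6,'t4c')
E
```

```text
t: 6.9
tool_pos: [0.4565, -0.0761, 0.209]
orientation: [-0.706, -0.03, 0.707, -0.029]
force: [1.0, -0.1, -2.3]
opening: 0.0334
t: 7.9
tool_pos: [0.4408, -0.3877, 0.2084]
orientation: [-0.706, 0.022, 0.708, 0.023]
force: [-0.1, 0.5, -2.5]
opening: 0.0336
turn [-0.0016  0.003   0.0013] deg0 shift_after_turn(mm) [194.8815  18.7029   1.0267] | tcp [ 0.4408 -0.3877  0.2084] -> [ 0.4386 -0.4063  0.0135]
turn [ 3.14    0.002  -0.0048] deg180 shift_after_turn(mm) [194.8815 -18.7029  -1.0267] | tcp [ 0.4408 -0.3877  0.2084] -> [ 0.4386 -0.4063  0.0135]
t 7.9 force [-0.0557  0.5247 -2.4504] open 0.03357674159001111 q6 -1.029255192470856 toolY [-0.0626 -0.998  -0.0013] toolX [-0.003   0.0014 -1.    ]
```

View pics/s4.png

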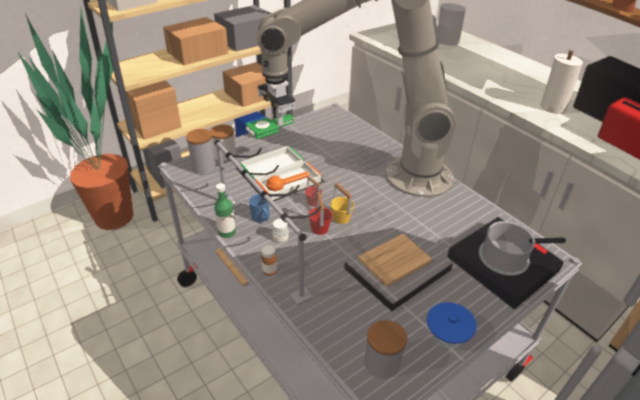

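```bash
python3 -m handwheel '[[[10,18.7,1,0,0,0,1],[35,0,0,0,0,0,1],[40,0,0,0,0,0,1],[40,0,0,0,0,0,1],[0,0,0,0,0,0,1],[0,0,0,0,0,0,1]]]'; python3 - <<'E'
from h import *
go((.4386,-.4063,.0325),-93.5)
s=shot('side','s5');t=shot('top','t5')
crop(s,200,90,350,210,5,'s5c');crop(t,400,200,510,305,6,'t5c')
E
```

```text
t: 8.75
tool_pos: [0.4403, -0.406, 0.0866]
orientation: [0.707, -0.021, -0.707, -0.021]
force: [-0.1, -0.7, -1.1]
opening: 0.0337
turn [ 0.0011 -0.0008 -0.0005] deg0 shift_after_turn(mm) [73.0717  0.4047  1.662 ] | tcp [ 0.4403 -0.406   0.0866] -> [ 0.4386 -0.4063  0.0135]
turn [-3.1404  0.0008 -0.0012] deg180 shift_after_turn(mm) [73.0717 -0.4047 -1.662 ] | tcp [ 0.4403 -0.406   0.0866] -> [ 0.4386 -0.4063  0.0135]
t 8.75 force [-0.0515 -0.6849 -1.1445] open 0.03367406679106105 q6 -1.003701357209568 toolY [-0.0599 -0.9982  0.0005] toolX [ 0.0007 -0.0005 -1.    ]
```

View pics/s5c.png

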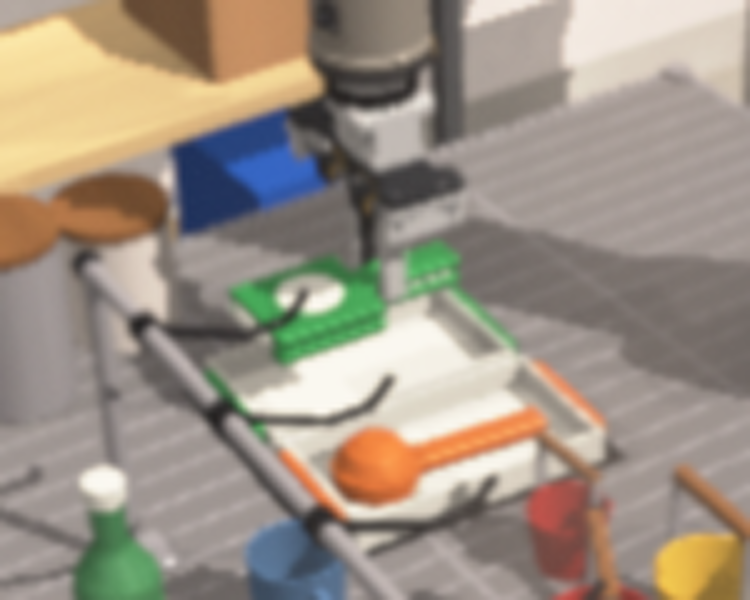

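View pics/t5c.png

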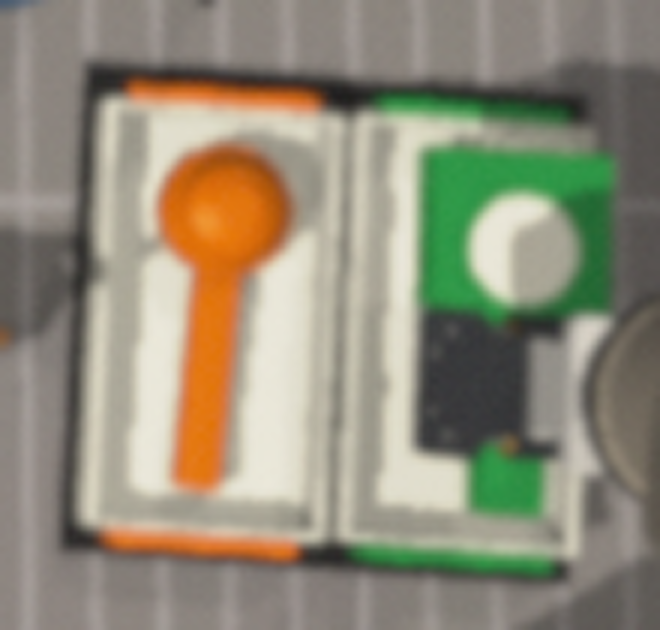

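```bash
python3 - <<'E'
from h import *
P=lambda u,v,z:plane('top',400+u/6,200+v/6,z)
for z in(.107,.10):
  c=np.array([P(422,148,z),P(614,155,z),P(612,312,z),P(420,308,z)]);print(c,c.mean(0))
  print('handle end',P(505,513,z),'disc',P(523,250,z))
E
```

```text
[[ 0.5553 -0.3596  0.107 ]
 [ 0.5522 -0.4567  0.107 ]
 [ 0.4737 -0.4534  0.107 ]
 [ 0.4753 -0.3568  0.107 ]] [ 0.5141 -0.4066  0.107 ]
handle end [ 0.3741 -0.3972  0.107 ] disc [ 0.5044 -0.4093  0.107 ]
[[ 0.5556 -0.362   0.1   ]
 [ 0.5525 -0.4596  0.1   ]
 [ 0.4735 -0.4563  0.1   ]
 [ 0.4752 -0.3592  0.1   ]] [ 0.5142 -0.4093  0.1   ]
handle end [ 0.3734 -0.3999  0.1   ] disc [ 0.5044 -0.412   0.1   ]
```

```bash
python3 -m handwheel '[[[20,3,5,0,0,0,1],[20,0,0,0,0,0,1],[14,0,0,0,0,0,1],[8,0,0,0,0,0,1],[6,0,0,0,0,0,1],[3,0,0,0,0,0,1],[0,0,0,0,0,0,1],[0,0,0,0,0,0,1]]]'
```

```text
t: 9.85
tool_pos: [0.4348, -0.4083, 0.0148]
orientation: [0.707, -0.021, -0.707, -0.021]
force: [0.2, -0.8, -2.9]
opening: 0.0339
```

```bash
python3 - <<'E'
from h import *
s=shot('side','s6');t=shot('top','t6')
crop(s,200,90,350,210,5,'s6c')
E
```

```text
(no output)
```

View pics/s6c.png

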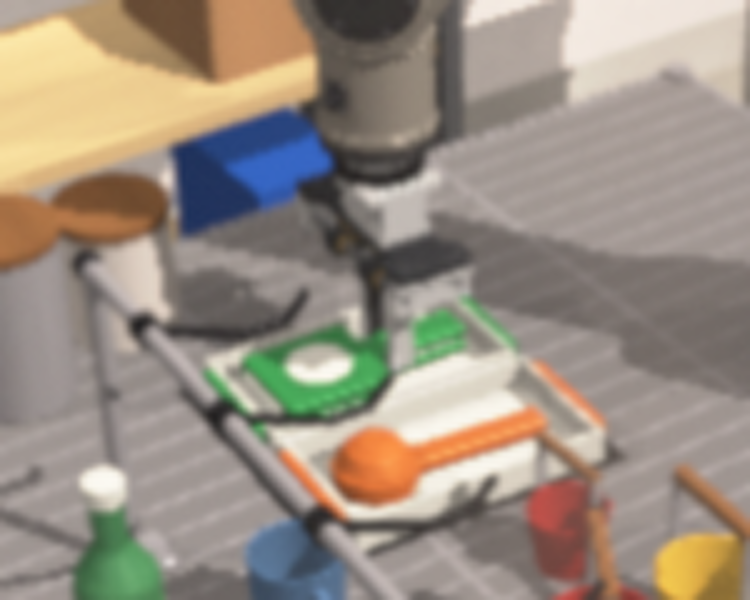

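```bash
python3 -m handwheel '[[[3,0,0,0,0,0,1],[0,0,0,0,0,0,1],[0,0,0,0,0,0,0.45],[0,0,0,0,0,0,0.45],[0,0,0,0,0,0,0.45],[0,0,0,0,0,0,0.45],[0,0,0,0,0,0,0.45],[-10,0,0,0,0,0,0.45]]]'; python3 -m handwheel '[[[-30,0,0,0,0,0,0.45],[-50,0,0,0,0,0,0.45],[-50,0,0,0,0,0,0.45],[-50,0,0,0,0,0,0],[-30,-50,-20,0,0,0,0],[0,-50,-20,0,0,0,0],[0,-55,-20,0,0,0,0],[0,-55,-10,0,0,0,0]]]';  python3 - <<'E'
from h import *
go((.526,.015,.13),-30)
t=shot('top','t7')
crop(t,280,200,510,305,3,'t7c')
E
```

```text
t: 10.95
tool_pos: [0.4343, -0.4079, 0.0213]
orientation: [-0.706, 0.021, 0.707, 0.022]
force: [-0.1, -0.0, 0.8]
opening: 0.0517
t: 11.95
tool_pos: [0.5179, -0.2009, 0.2324]
orientation: [0.707, -0.021, -0.706, -0.021]
force: [1.0, 0.5, -0.0]
opening: 0.094
turn [-1.1073 -0.0009 -0.0008] deg63 shift_after_turn(mm) [ 121.3972 -100.9292 -191.0395] | tcp [ 0.5179 -0.2009  0.2324] -> [0.526 0.015 0.111]
turn [ 2.0343 -0.0009  0.001 ] deg117 shift_after_turn(mm) [121.3972 100.9292 191.0395] | tcp [ 0.5179 -0.2009  0.2324] -> [0.526 0.015 0.111]
t 11.95 force [ 0.9955  0.4635 -0.0409] open 0.09396257484675134 q6 -1.4078219267619925 toolY [-0.0601 -0.9982  0.0002] toolX [ 0.0011 -0.0002 -1.    ]
```

View pics/t7c.png

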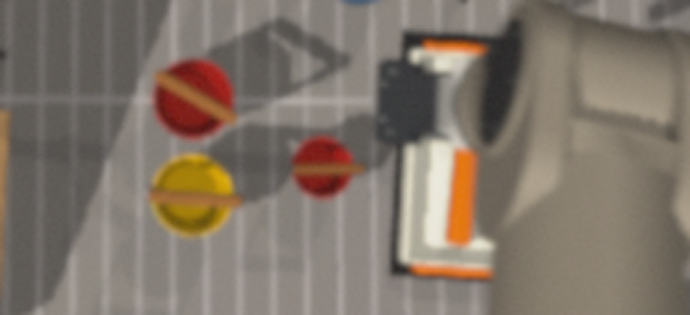

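```bash
python3 -m handwheel '[[[0,0,0,-0.18,0,0,0],[0,0,0,-0.18,0,0,0],[0,0,0,-0.18,0,0,0],[0,0,0,-0.18,0,0,0],[0,0,0,-0.18,0,0,0],[0,0,0,-0.18,0,0,0.3],[0,0,0,-0.027,0,0,0.3],[0,0,0,0,0,0,0.3]]]'; python3 -c "
from h import *
go((.540,.038,.13),-30)"
```

```text
t: 13.0
tool_pos: [0.5171, -0.203, 0.2318]
orientation: [0.613, 0.352, -0.613, 0.352]
force: [0.1, -1.1, 0.7]
opening: 0.0682
turn [-0.0041 -0.     -0.0003] deg0 shift_after_turn(mm) [ 120.8315 -100.6722 -220.205 ] | tcp [ 0.5171 -0.203   0.2318] -> [0.54  0.038 0.111]
turn [ 3.1375 -0.0005  0.    ] deg180 shift_after_turn(mm) [120.8315 100.6722 220.205 ] | tcp [ 0.5171 -0.203   0.2318] -> [0.54  0.038 0.111]
t 13.0 force [ 0.0884 -1.0592  0.7063] open 0.06820864711442488 q6 -0.3327300456394962 toolY [ 0.864  -0.5036  0.0003] toolX [ 0.0003 -0.0001 -1.    ]
```

```bash
python3 -m handwheel '[[[0,-20,-44,0,0,0,0.3],[0,-20,-44,0,0,0,0.3],[0,-20,-44,0,0,0,0.3],[0,-20,-44,0,0,0,0.3],[0,-20.6,-44.2,0,0,0,0.3],[35,0,0,0,0,0,0.3],[30,0,0,0,0,0,0.3],[0,0,0,0,0,0,0.3]]]'; python3 - <<'E'
from h import *
go((.540,.038,.13),-30)
t=shot('top','t8');s=shot('side','s8')
crop(s,270,120,400,260,5,'s8c');crop(t,290,190,400,290,6,'t8c')
E
```

```text
t: 14.0
tool_pos: [0.539, 0.0381, 0.1651]
orientation: [-0.612, -0.353, 0.614, -0.352]
force: [-0.4, -0.2, 0.3]
opening: 0.0658
turn [-0.0026  0.0019  0.0029] deg0 shift_after_turn(mm) [54.0511  0.8767 -0.4254] | tcp [0.539  0.0381 0.1651] -> [0.54  0.038 0.111]
turn [ 3.139   0.0045 -0.003 ] deg180 shift_after_turn(mm) [54.0511 -0.8767  0.4254] | tcp [0.539  0.0381 0.1651] -> [0.54  0.038 0.111]
t 14.0 force [-0.3868 -0.1679  0.2879] open 0.06575775408971064 q6 -0.8439180383455762 toolY [ 0.8647 -0.5022 -0.0029] toolX [-0.0034 -0.0002 -1.    ]
```

View pics/s8c.png

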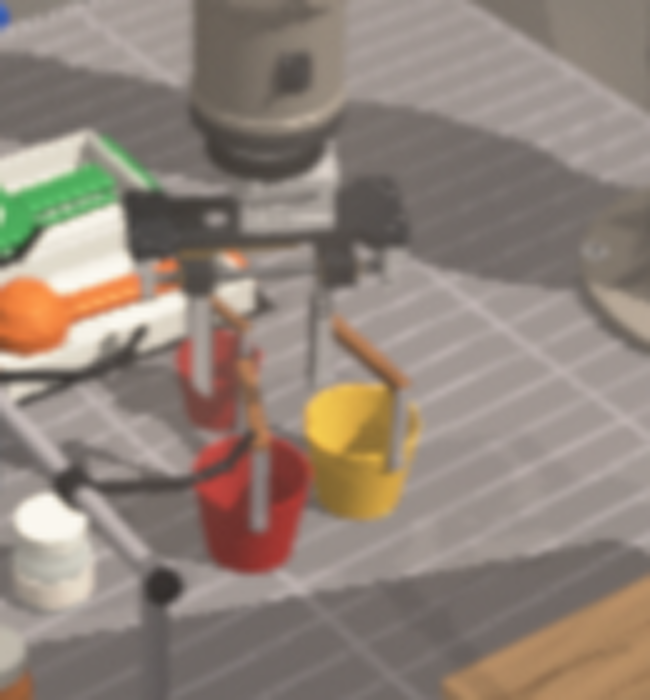

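View pics/t8c.png

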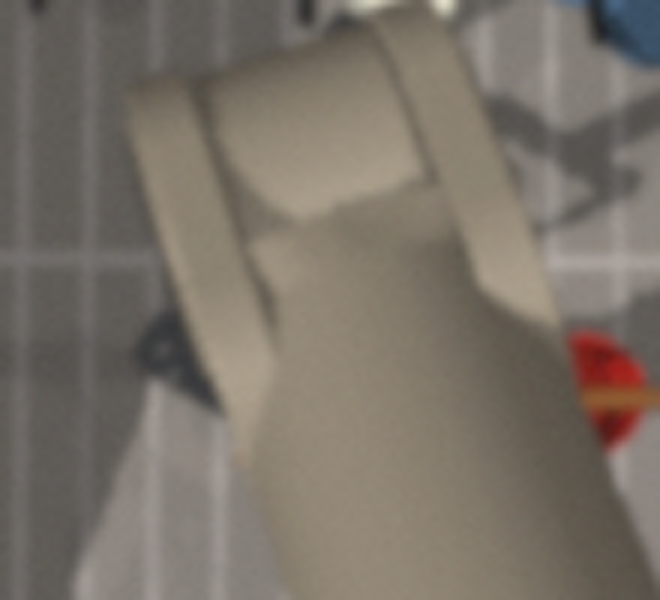

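```bash
python3 -m handwheel '[[[25,0.9,-0.4,0,0,0,0.3],[18,0,0,0,0,0,0.3],[11,0,0,0,0,0,0.3],[0,0,0,0,0,0,0.3],[0,0,0,0,0,0,1],[0,0,0,0,0,0,1],[0,0,0,0,0,0,1],[0,0,0,0,0,0,1]]]' 30; python3 -m handwheel '[[[0,0,0,0,0,0,1],[0,0,0,0,0,0,1],[0,0,0,0,0,0,1],[0,0,0,0,0,0,1],[0,0,0,0,0,0,1]]]' 50
```

```text
t: 15.1
tool_pos: [0.5413, 0.038, 0.1127]
orientation: [0.613, 0.353, -0.612, 0.353]
force: [0.1, 0.3, -0.3]
opening: 0.0289
t: 15.72
tool_pos: [0.5413, 0.0381, 0.1125]
orientation: [0.612, 0.353, -0.612, 0.353]
force: [0.5, -0.2, -0.5]
opening: 0.0117
```

```bash
python3 -m handwheel '[[[-10,0,0,0,0,0,1],[-30,0,0,0,0,0,1],[-35,0,0,0,0,0,1],[-35,0,0,0,0,0,1],[-33,0,0,0,0,0,1],[0,0,0,-0.17,0,0,1],[0,0,0,-0.17,0,0,1],[0,0,0,-0.126,0,0,1]]]' 50; python3 - <<'E'
from h import *
t=shot('top','t9');s=shot('side','s9')
crop(s,270,100,400,260,4,'s9c')
a=np.radians(86.7);rd=np.array([np.cos(a),np.sin(a)]);hx=np.array([rd[1],-rd[0]])
seat=np.array([.667,.154]);
for off in(-.065,.002):
  p=seat+hx*off+rd*.022; print(p); go((p[0],p[1],.273),-3.3)
E
```

```text
t: 16.73
tool_pos: [0.541, 0.0382, 0.2561]
orientation: [0.513, 0.487, -0.513, 0.487]
force: [-0.6, -0.0, -2.6]
opening: 0.0114
[0.6034 0.1797]
turn [ 0.0014 -0.0002 -0.0001] deg0 shift_after_turn(mm) [   1.9878   54.0449 -144.9417] | tcp [0.5411 0.0381 0.256 ] -> [0.6034 0.1797 0.254 ]
turn [-3.1402  0.0001 -0.0002] deg180 shift_after_turn(mm) [  1.9878 -54.0449 144.9417] | tcp [0.5411 0.0381 0.256 ] -> [0.6034 0.1797 0.254 ]
t 16.825 force [ 0.0065 -0.4491 -1.2088] open 0.011199124085966787 q6 -0.3404516778964806 toolY [ 0.9984 -0.0561  0.0001] toolX [ 0.0001  0.0001 -1.    ]
[0.6703 0.1758]
turn [ 0.0014 -0.0002 -0.0001] deg0 shift_after_turn(mm) [   1.9878  121.0449 -144.9417] | tcp [0.5411 0.0381 0.256 ] -> [0.6703 0.1758 0.254 ]
turn [-3.1402  0.0001 -0.0002] deg180 shift_after_turn(mm) [   1.9878 -121.0449  144.9417] | tcp [0.5411 0.0381 0.256 ] -> [0.6703 0.1758 0.254 ]
t 16.825 force [ 0.0065 -0.4491 -1.2088] open 0.011199124085966787 q6 -0.3404516778964806 toolY [ 0.9984 -0.0561  0.0001] toolX [ 0.0001  0.0001 -1.    ]
```

View pics/s9c.png

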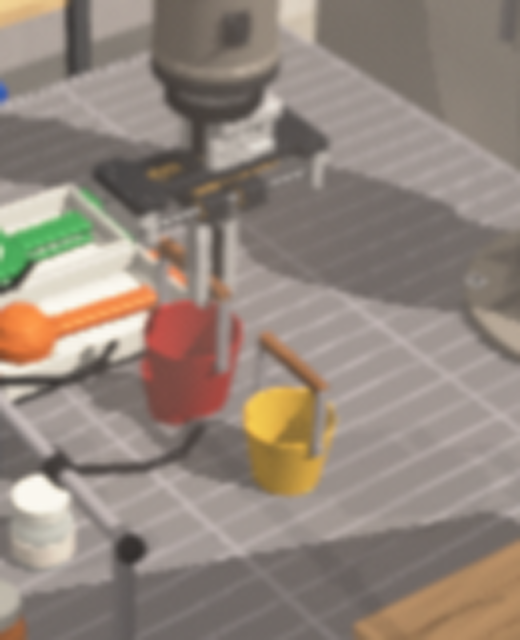

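```bash
python3 -m handwheel '[[[0,0,-30,0,0,0,1],[0,0,-45,0,0,0,1],[0,0,-45,0,0,0,1],[0,0,-25,0,0,0,1],[0,25,0,0,0,0,1],[0,20,0,0,0,0,1],[0,0,0,0,0,0,1],[0,0,0,0,0,0,1]]]'; python3 - <<'E'
from h import *
t=shot('top','t10');s=shot('side','s10')
crop(s,230,120,400,270,4,'s10c');crop(t,260,130,380,260,5,'t10c')
go((.6703,.1758,.273),-3.3)
E
```

```text
t: 17.82
tool_pos: [0.594, 0.1804, 0.2555]
orientation: [-0.515, -0.485, 0.515, -0.485]
force: [0.0, -0.1, -2.2]
opening: 0.0115
turn [-0.0011  0.     -0.    ] deg0 shift_after_turn(mm) [ 1.7612 76.4449  0.1791] | tcp [0.594  0.1804 0.2558] -> [0.6703 0.1758 0.254 ]
turn [ 3.1405 -0.0001 -0.    ] deg180 shift_after_turn(mm) [  1.7612 -76.4449  -0.1791] | tcp [0.594  0.1804 0.2558] -> [0.6703 0.1758 0.254 ]
t 17.925 force [-0.3585  0.2121 -2.008 ] open 0.01139580826373625 q6 -0.6181453520526856 toolY [ 0.9983 -0.0586  0.    ] toolX [ 0. -0. -1.]
```

View pics/s10c.png

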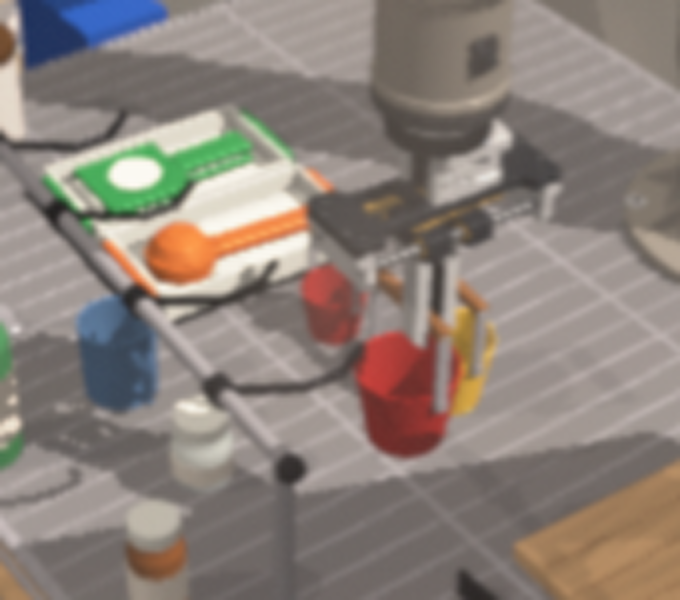

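View pics/t10c.png

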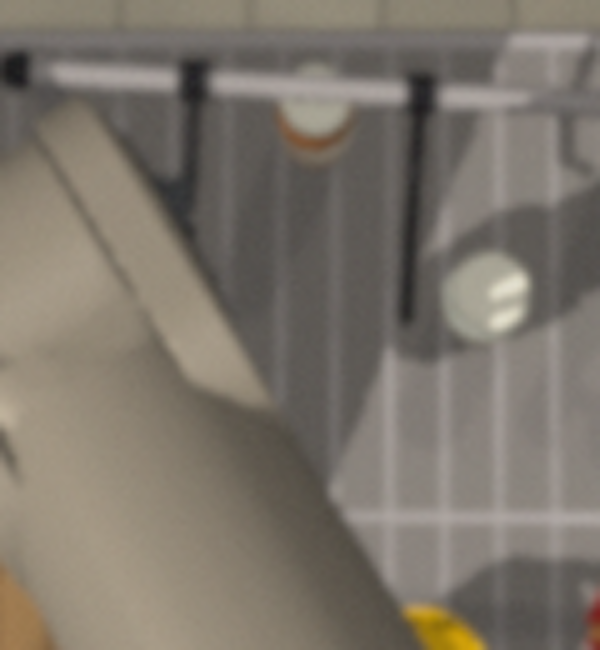

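```bash
python3 -m handwheel '[[[0,10,0,0,0,0,1],[0,10,0,0,0,0,1],[0,10,0,0,0,0,1],[0,10,0,0,0,0,1],[0,0,0,0,0,0,1]]]';python3 -m handwheel '[[[0,10,0,0,0,0,1],[0,10,0,0,0,0,1],[0,10,0,0,0,0,1],[0,6.5,0,0,0,0,1],[0,0,0,0,0,0,1]]]'; python3 - <<'E'
from h import *
s=shot('side','s11')
crop(s,230,120,400,270,4,'s11c')
go((.6703,.1758,.273),-3.3)
E
```

```text
t: 18.55
tool_pos: [0.6351, 0.1777, 0.2551]
orientation: [-0.514, -0.485, 0.515, -0.485]
force: [-0.9, -0.1, -1.8]
opening: 0.0117
t: 19.18
tool_pos: [0.6713, 0.1757, 0.2552]
orientation: [-0.514, -0.485, 0.514, -0.485]
force: [-0.3, 0.1, -1.7]
opening: 0.0113
turn [-0.0005 -0.0001  0.0004] deg0 shift_after_turn(mm) [ 1.3224 -0.6277  0.0883] | tcp [0.6709 0.1759 0.2553] -> [0.6703 0.1758 0.254 ]
turn [3.1411 0.0006 0.0002] deg180 shift_after_turn(mm) [ 1.3224  0.6277 -0.0883] | tcp [0.6709 0.1759 0.2553] -> [0.6703 0.1758 0.254 ]
t 19.225 force [ 0.0011 -0.7241 -1.2387] open 0.011178090384107551 q6 -0.5865974320211217 toolY [ 0.9983 -0.058  -0.0004] toolX [-0.0004  0.0001 -1.    ]
```

View pics/s11c.png

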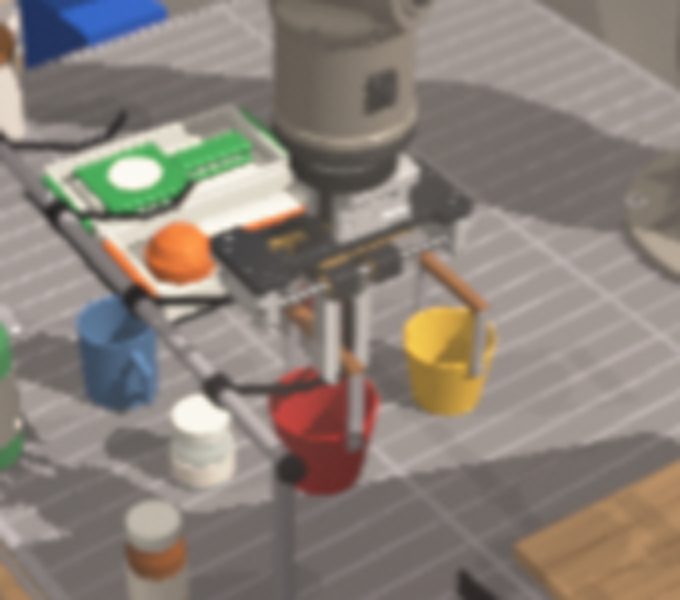

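```bash
python3 -m handwheel '[[[8,0,0,0,0,0,1],[8,0,0,0,0,0,1],[6,0,0,0,0,0,1],[3,0,0,0,0,0,1],[2,0,0,0,0,0,1],[0,0,0,0,0,0,1]]]'
```

```text
t: 19.98
tool_pos: [0.671, 0.1758, 0.2285]
orientation: [0.514, 0.485, -0.514, 0.485]
force: [0.0, 1.1, -1.8]
opening: 0.0115
```

```bash
python3 -m handwheel '[[[1,0,0,0,0,0,1],[1,0,0,0,0,0,1],[0,0,0,0,0,0,1]]]'; python3 - <<'E'
from h import *
s=shot('side','s12')
crop(s,230,120,400,270,4,'s12c')
E
```

```text
t: 20.35
tool_pos: [0.6712, 0.1759, 0.2272]
orientation: [0.515, 0.485, -0.514, 0.485]
force: [-2.2, -0.6, 4.2]
opening: 0.0113
```

View pics/s12c.png

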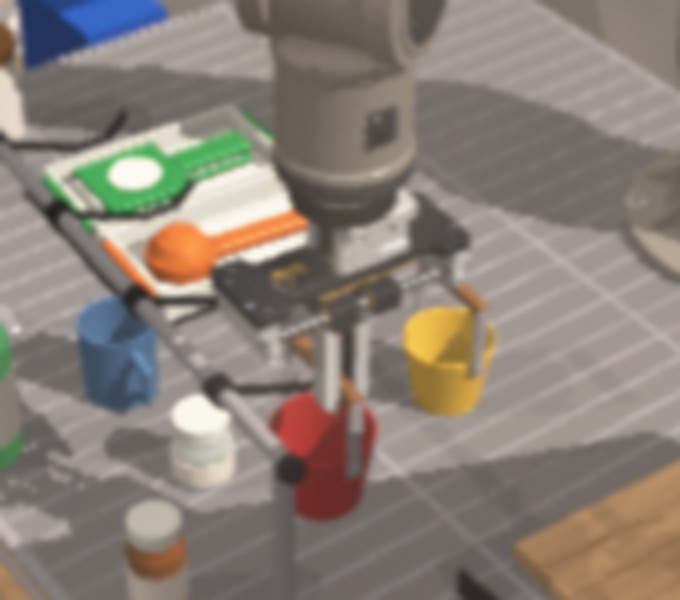

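```bash
python3 -m handwheel '[[[0,0,0,0,0,0,0.85],[0,0,0,0,0,0,0.7],[0,0,0,0,0,0,0.6],[0,0,0,0,0,0,0.6],[0,0,0,0,0,0,0.6]]]'; python3 - <<'E'
from h import *
s=shot('side','s13')
crop(s,230,120,400,270,4,'s13c')
E
```

```text
t: 21.02
tool_pos: [0.6709, 0.1758, 0.2265]
orientation: [0.514, 0.485, -0.514, 0.485]
force: [-0.3, 0.5, -0.3]
opening: 0.0376
```

View pics/s13c.png

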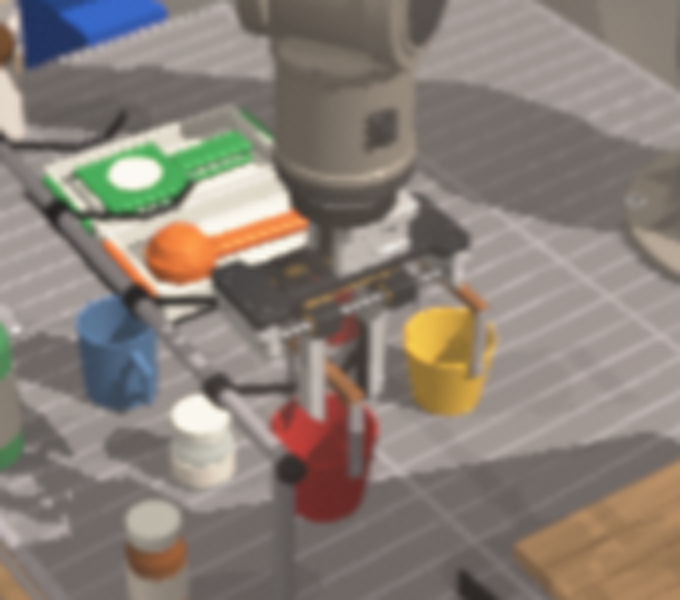

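```bash
python3 -m handwheel '[[[-15,0,0,0,0,0,0.6],[-30,0,0,0,0,0,0.6],[-30,-20,0,0,0,0,0.5],[0,-50,0,0,0,0,0.4],[0,-50,10,0,0,0,0.3],[0,-50,40,0,0,0,0.3],[0,-30,45,0,0,0,0.3],[0,0,0,0,0,0,0.3]]]'; python3 - <<'E'
from h import *
t=shot('top','t14');s=shot('side','s14')
crop(s,230,120,400,270,4,'s14c');crop(t,260,130,400,280,5,'t14c')
go((.432,.041,.13),-3.9)
E
```

```text
t: 22.08
tool_pos: [0.4657, 0.0908, 0.3031]
orientation: [0.515, 0.483, -0.515, 0.485]
force: [-0.4, -0.5, -0.3]
opening: 0.0659
turn [ 0.0093 -0.0001 -0.0022] deg1 shift_after_turn(mm) [191.8356 -31.7524  54.8039] | tcp [0.4674 0.0935 0.3028] -> [0.432 0.041 0.111]
turn [-3.1323  0.0035 -0.0002] deg179 shift_after_turn(mm) [191.8356  31.7524 -54.8039] | tcp [0.4674 0.0935 0.3028] -> [0.432 0.041 0.111]
t 22.175 force [ 0.381  -0.1785 -0.0842] open 0.06576437058370349 q6 -0.41110877857155803 toolY [ 0.9983 -0.0587  0.0022] toolX [ 0.0022 -0.     -1.    ]
```

View pics/s14c.png

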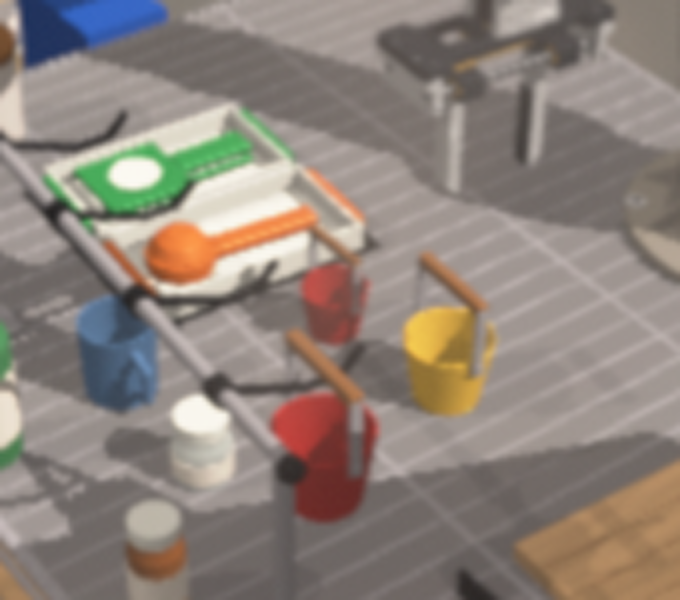

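View pics/t14c.png

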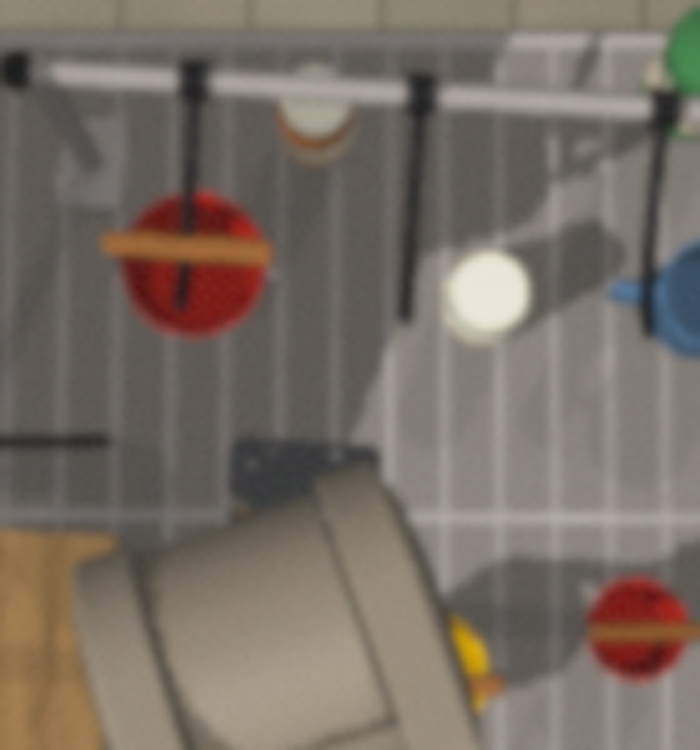

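```bash
python3 -m handwheel '[[[40,0,20,0,0,0,0.3],[40,0,20,0,0,0,0.3],[40,-10,15,0.009,0,0,0.3],[20,-12,0,0,0,0,0.3],[0,-10,0,0,0,0,0.3],[0,0,0,0,0,0,0.3]]]'; python3 - <<'E'
from h import *
s=shot('side','s15')
crop(s,270,100,400,230,5,'s15c')
go((.432,.041,.13),-3.9)
E
```

```text
t: 22.92
tool_pos: [0.4325, 0.0415, 0.1625]
orientation: [0.516, 0.483, -0.516, 0.484]
force: [0.3, -0.3, 0.3]
opening: 0.0657
turn [ 0.002  -0.0005 -0.0019] deg0 shift_after_turn(mm) [51.7088 -0.9856  0.3917] | tcp [0.433  0.0413 0.1627] -> [0.432 0.041 0.111]
turn [-3.1396  0.003  -0.0007] deg180 shift_after_turn(mm) [51.7088  0.9856 -0.3917] | tcp [0.433  0.0413 0.1627] -> [0.432 0.041 0.111]
t 22.975 force [ 0.9804 -0.1292  0.203 ] open 0.06602950071695808 q6 -0.3744502569036898 toolY [ 0.9978 -0.0661  0.0019] toolX [ 0.0019  0.0003 -1.    ]
```

View pics/s15c.png

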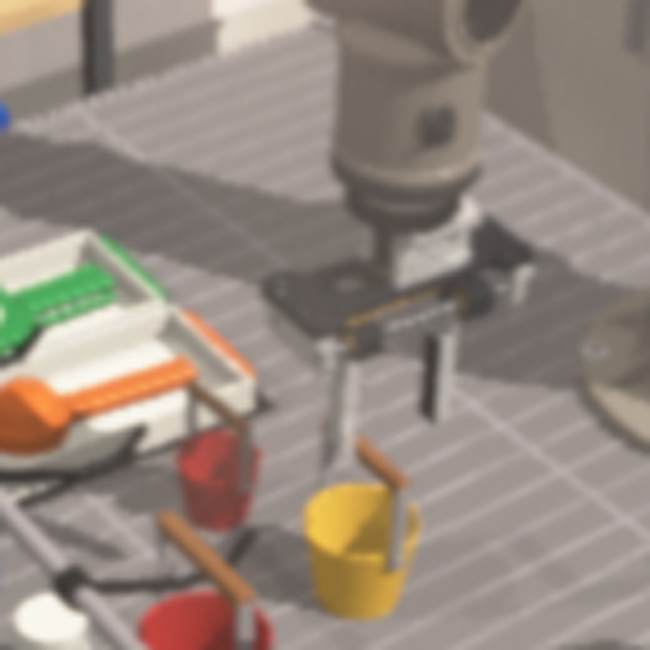

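```bash
python3 -m handwheel '[[[25,-1,0.4,0,0,0,0.3],[16,0,0,0,0,0,0.3],[10,0,0,0,0,0,0.3],[0,0,0,0,0,0,0.3],[0,0,0,0,0,0,1],[0,0,0,0,0,0,1],[0,0,0,0,0,0,1],[0,0,0,0,0,0,1]]]' 30; python3 -m handwheel '[[[0,0,0,0,0,0,1],[0,0,0,0,0,0,1],[0,0,0,0,0,0,1],[0,0,0,0,0,0,1],[0,0,0,0,0,0,1]]]' 50
```

```text
t: 23.98
tool_pos: [0.431, 0.0402, 0.1107]
orientation: [0.517, 0.483, -0.516, 0.483]
force: [-0.0, 0.0, 0.2]
opening: 0.0288
t: 24.6
tool_pos: [0.4309, 0.0403, 0.1105]
orientation: [0.516, 0.483, -0.516, 0.483]
force: [0.4, -0.2, 0.4]
opening: 0.0116
```

```bash
python3 -m handwheel '[[[-10,0,0,0,0,0,1],[-30,0,0,0,0,0,1],[-30,15,0,0,0,0,1],[-30,20,0,0,0,0,1],[-30,20,0,0,0,0,1],[-13,10,20,0,0,0,1],[0,5,40,0,0,0,1],[0,0,40,0,0,0,1]]]' 50; python3 - <<'E'
from h import *
s=shot('side','s16')
crop(s,230,90,400,240,4,'s16c')
a=np.radians(86.7);rd=np.array([np.cos(a),np.sin(a)]);hx=np.array([rd[1],-rd[0]])
p=np.array([.6537,-.0985])+rd*.024+hx*.002
print(p);go((p[0],p[1],.2725),-3.3)
E
```

```text
t: 25.6
tool_pos: [0.494, -0.0652, 0.2542]
orientation: [0.516, 0.483, -0.516, 0.483]
force: [0.5, 0.1, -1.5]
opening: 0.0114
[ 0.6571 -0.0747]
turn [-0.0139  0.0016  0.0003] deg1 shift_after_turn(mm) [  0.4204 163.8804  -5.5688] | tcp [ 0.4931 -0.0708  0.2539] -> [ 0.6571 -0.0747  0.2535]
turn [ 3.1277  0.0005 -0.0024] deg179 shift_after_turn(mm) [   0.4204 -163.8804    5.5688] | tcp [ 0.4931 -0.0708  0.2539] -> [ 0.6571 -0.0747  0.2535]
t 25.65 force [-0.6136 -6.9852 -1.8711] open 0.011694489945893624 q6 -0.10717204703820533 toolY [ 0.9974 -0.0715 -0.0003] toolX [-0.0004 -0.0015 -1.    ]
```

View pics/s16c.png

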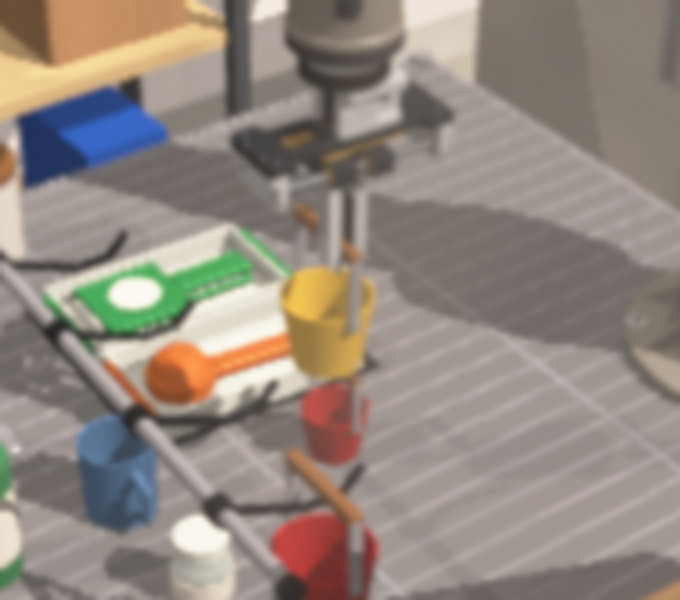

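```bash
python3 -m handwheel '[[[0,0,-5,-0.014,0,0,1],[0,20,-0.5,0,0,0,1],[0,30,0,0,0,0,1],[0,30,0,0,0,0,1],[0,8,0,0,0,0,1],[0,0,0,0,0,0,1],[0,0,0,0,0,0,1]]]'; python3 - <<'E'
from h import *
s=shot('side','s17');t=shot('top','t17')
crop(s,230,90,400,240,4,'s17c');crop(t,320,130,460,280,5,'t17c')
go((.6571,-.0747,.2725),-3.3)
E
```

```text
t: 26.52
tool_pos: [0.5815, -0.063, 0.2537]
orientation: [-0.513, -0.487, 0.513, -0.487]
force: [-0.5, 0.1, -2.1]
opening: 0.0114
turn [ 0.0047  0.0002 -0.0002] deg0 shift_after_turn(mm) [ 0.327  75.9592  7.0574] | tcp [ 0.5817 -0.0633  0.2538] -> [ 0.6571 -0.0747  0.2535]
turn [-3.1369  0.0004  0.0003] deg180 shift_after_turn(mm) [  0.327  -75.9592  -7.0574] | tcp [ 0.5817 -0.0633  0.2538] -> [ 0.6571 -0.0747  0.2535]
t 26.625 force [-0.     -0.2866 -2.4391] open 0.011532780829861453 q6 -0.15575135295276282 toolY [ 0.9986 -0.0529  0.0002] toolX [ 0.0002 -0.0002 -1.    ]
```

View pics/s17c.png

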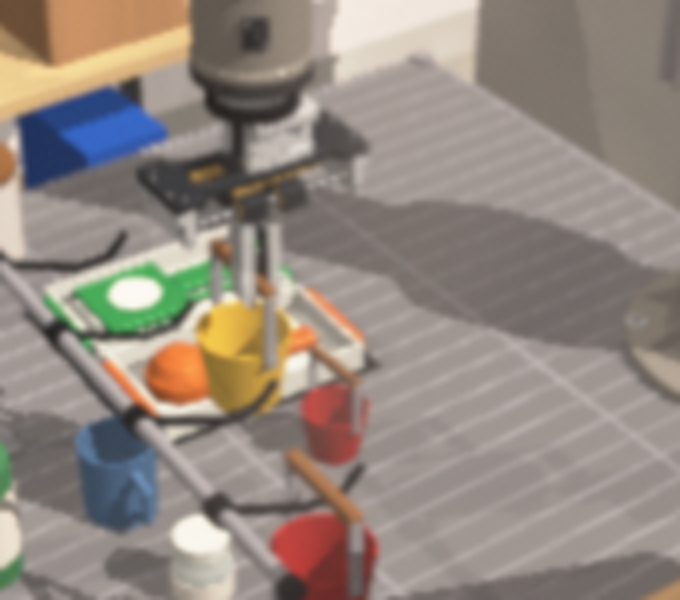

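View pics/t17c.png

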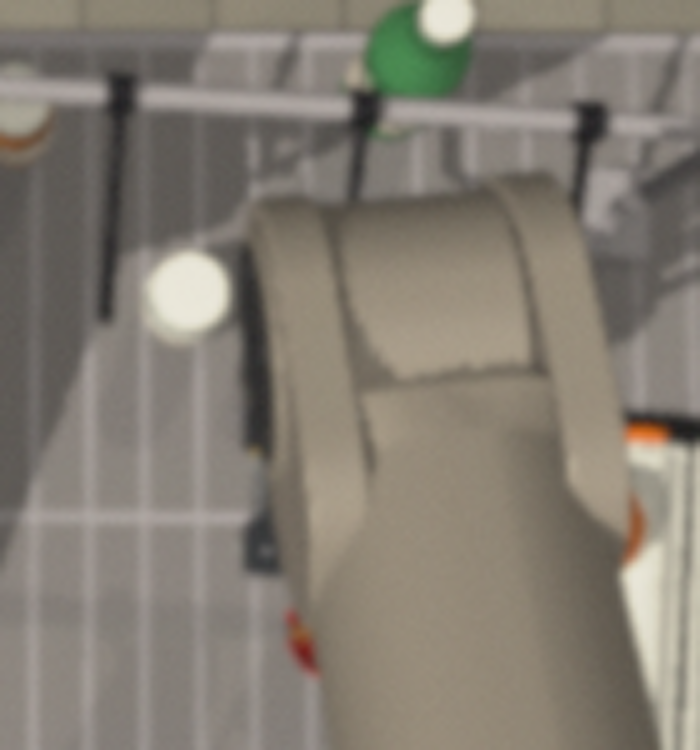

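```bash
python3 -m handwheel '[[[0,5,7,0.005,0,0,1],[0,10,0,0,0,0,1],[0,10,0,0,0,0,1],[0,10,0,0,0,0,1],[0,0,0,0,0,0,1]]]';python3 -m handwheel '[[[0,10,0,0,0,0,1],[0,10,0,0,0,0,1],[0,10,0,0,0,0,1],[0,10,0,0,0,0,1],[0,0,0,0,0,0,1]]]'; python3 - <<'E'
from h import *
s=shot('side','s18')
crop(s,230,90,400,240,4,'s18c')
go((.6571,-.0747,.2725),-3.3)
E
```

```text
t: 27.25
tool_pos: [0.6175, -0.0722, 0.2531]
orientation: [0.514, 0.486, -0.514, 0.485]
force: [-0.5, 0.2, -2.5]
opening: 0.0115
t: 27.88
tool_pos: [0.6573, -0.0747, 0.2531]
orientation: [0.514, 0.485, -0.514, 0.485]
force: [0.4, -0.2, -1.6]
opening: 0.0113
turn [-0.0004 -0.0002  0.0004] deg0 shift_after_turn(mm) [-0.2785  0.2151  0.0695] | tcp [ 0.6569 -0.0746  0.2532] -> [ 0.6571 -0.0747  0.2535]
turn [3.1412 0.0007 0.0004] deg180 shift_after_turn(mm) [-0.2785 -0.2151 -0.0695] | tcp [ 0.6569 -0.0746  0.2532] -> [ 0.6571 -0.0747  0.2535]
t 27.925 force [ 0.8055  0.2445 -2.2889] open 0.011492762720622069 q6 -0.1668215537642761 toolY [ 0.9983 -0.058  -0.0004] toolX [-0.0004  0.0003 -1.    ]
```

View pics/s18c.png

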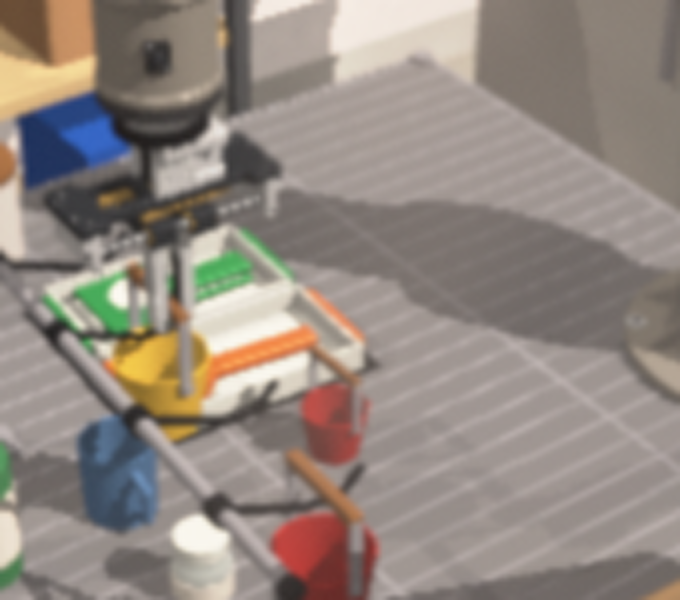

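Bar over hook 2's seat. Lowering it: contact expected with the tip at about 0.2255.

```bash
python3 -m handwheel '[[[8,0,0,0,0,0,1],[8,0,0,0,0,0,1],[6,0,0,0,0,0,1],[3,0,0,0,0,0,1],[2,0,0,0,0,0,1],[0,0,0,0,0,0,1]]]';python3 -m handwheel '[[[1,0,0,0,0,0,1],[1,0,0,0,0,0,1],[0,0,0,0,0,0,1]]]'
```

```text
t: 28.68
tool_pos: [0.6568, -0.0747, 0.2265]
orientation: [0.514, 0.485, -0.514, 0.485]
force: [-0.3, 0.2, -2.6]
opening: 0.0116
t: 29.05
tool_pos: [0.657, -0.0747, 0.2251]
orientation: [0.514, 0.485, -0.514, 0.485]
force: [-1.6, 0.5, 3.3]
opening: 0.0115
```

```bash
python3 -m handwheel '[[[0,0,0,0,0,0,0.85],[0,0,0,0,0,0,0.7],[0,0,0,0,0,0,0.6],[0,0,0,0,0,0,0.6],[0,0,0,0,0,0,0.6],[-15,0,0,0,0,0,0.6],[-30,0,0,0,0,0,0.6],[-30,-20,0,0,0,0,0.5]]]'; python3 -m handwheel '[[[0,-40,0,0,0,0,0.5],[0,-40,-20,0,0,0,0.4],[0,-40,-40,0,0,0,0.4],[0,0,-40,0,0,0,0.4],[0,0,-40,0,0,0,0.4],[0,0,-20,0,0,0,0.4],[0,0,0,0,0,0,0.4]]]'; python3 - <<'E'
from h import *
s=shot('side','s19');t=shot('top','t19')
crop(s,230,90,480,310,3,'s19c');crop(t,260,130,460,280,4,'t19c')
E
```

```text
t: 30.05
tool_pos: [0.6372, -0.0734, 0.301]
orientation: [0.515, 0.485, -0.514, 0.485]
force: [-0.7, 0.0, 0.2]
opening: 0.0442
t: 30.92
tool_pos: [0.5263, 0.0947, 0.3005]
orientation: [0.514, 0.486, -0.513, 0.486]
force: [0.6, -0.2, -0.3]
opening: 0.056
```

View pics/s19c.png

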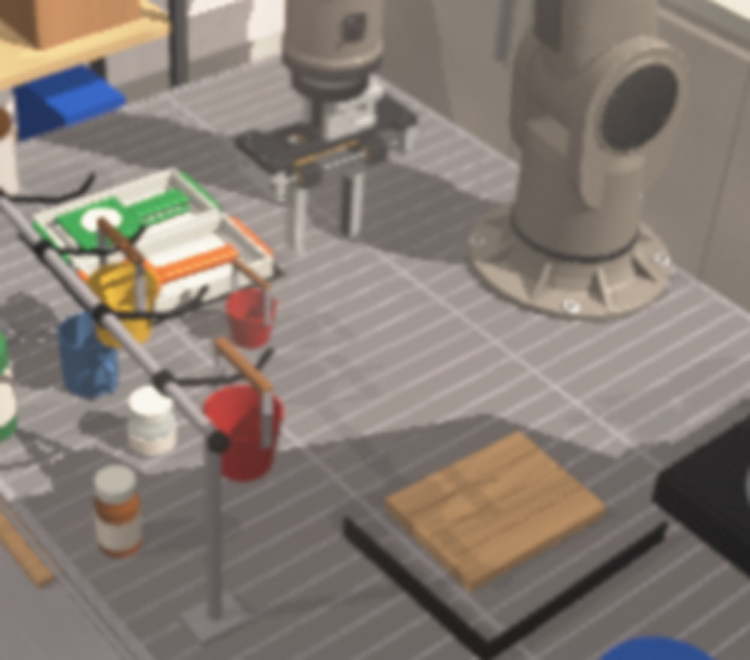

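View pics/t19.png

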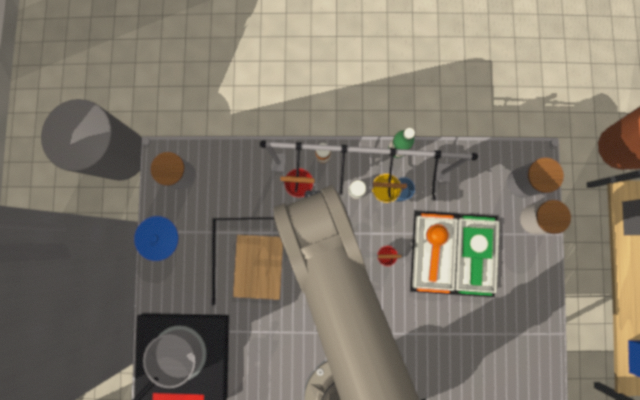

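```bash
cat > bd.py <<'E'
from h import *
def board(im):
    hsv=cv2.cvtColor(im,cv2.COLOR_BGR2HSV)
    m=cv2.inRange(hsv,(8,70,70),(25,230,255));k=np.zeros_like(m);k[215:310,210:300]=m[215:310,210:300]
    c=max(cv2.findContours(k,cv2.RETR_EXTERNAL,cv2.CHAIN_APPROX_NONE)[0],key=cv2.contourArea)
    # contour is pixel centres; grow by half a pixel via scaling
    w=np.array([plane('top',u,v,.018)[:2] for u,v in c[:,0]],np.float32)
    r=cv2.minAreaRect(w);b=cv2.boxPoints(r);return r,b
def ledge(im):
    g=cv2.cvtColor(im,cv2.COLOR_BGR2GRAY).astype(float)
    # darkest column/row centroid
    L=[];S=[]
    for v in range(232,296,4):
        p=g[v,204:224];w=np.clip(np.median(p)-15-p,0,None);L.append(plane('top',204+(w*np.arange(20)).sum()/w.sum(),v,.03)[:2])
    for u in range(224,278,4):
        p=g[210:228,u];w=np.clip(np.median(p)-15-p,0,None);S.append(plane('top',u,210+(w*np.arange(18)).sum()/w.sum(),.03)[:2])
    return np.array(L),np.array(S)
E
python3 - <<'E'
from bd import *
im=cv2.imread('pics/top0.png')
L,S=ledge(im)
fl=np.polyfit(L[:,0],L[:,1],1);fs=np.polyfit(S[:,1],S[:,0],1)
print('long: y=',fl,'resid',np.std(L[:,1]-np.polyval(fl,L[:,0])),'yaw',np.degrees(np.arctan(fl[0])))
print('short: x=',fs,'resid',np.std(S[:,0]-np.polyval(fs,S[:,1])),'yaw',-np.degrees(np.arctan(fs[0])))
# inner corner: centrelines minus 3mm
y=.43
for _ in range(5): x=np.polyval(fs,y)-.003;y=np.polyval(fl,x)-.003
print('inner corner',x,y)
r,b=board(cv2.imread('pics/t19.png'));print(r);print(b)
crop(cv2.imread('pics/t19.png'),200,200,300,310,5,'t19b')
E
```

```text
long: y= [0.0183 0.4289] resid 0.00019480749185159295 yaw 1.0501638072548283
short: x= [-0.0226  0.5826] resid 0.0004163901817624739 yaw 1.2945395816372511
inner corner 0.569731940702619 0.4363881611356712
((0.42025503516197205, 0.2945825457572937), (0.1534416824579239, 0.20280569791793823), 87.60101318359375)
[[0.3157 0.2222]
 [0.5184 0.2137]
 [0.5248 0.367 ]
 [0.3222 0.3755]]
```

View pics/t19b.png

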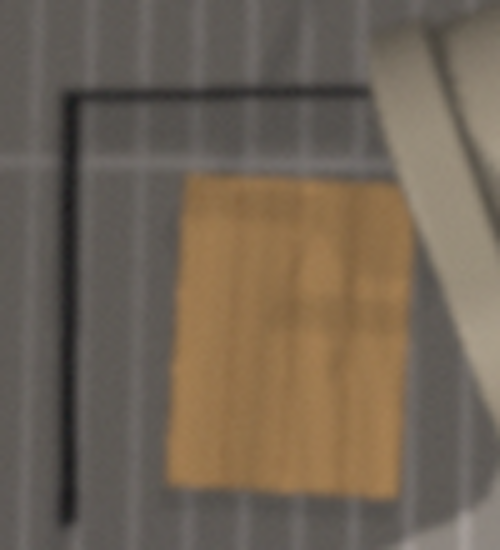

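```bash
python3 - <<'E'
from h import *
go((.420,.182,.025),1.1)
im=cv2.imread('pics/t19.png');
for q in((229,315),(137,315),(205,332)): print(q,plane('top',*q,.05),plane('top',*q,.15))
print(arm.read_state()['joint_pos'])
E
```

```text
turn [-0.0775  0.0002 -0.0005] deg4 shift_after_turn(mm) [ 294.0471 -104.667   -91.5185] | tcp [0.5264 0.0925 0.3   ] -> [0.42  0.182 0.006]
turn [ 3.0641 -0.0007 -0.0003] deg176 shift_after_turn(mm) [294.0471 104.667   91.5185] | tcp [0.5264 0.0925 0.3   ] -> [0.42  0.182 0.006]
t 31.025 force [-0.1555 -0.5815  0.219 ] open 0.056472565134150866 q6 -0.42922122387183287 toolY [ 0.9983 -0.0583  0.0005] toolX [ 0.0005 -0.0002 -1.    ]
(229, 315) [0.2705 0.3772 0.05  ] [0.2878 0.3544 0.15  ]
(137, 315) [0.2645 0.6725 0.05  ] [0.2823 0.6275 0.15  ]
(205, 332) [0.2165 0.4521 0.05  ] [0.2379 0.4237 0.15  ]
[ 0.1691  0.1559 -0.5181  1.7739  0.082   1.2327 -0.4292]
```

```bash
python3 -m handwheel '[[[20,-25,-25,-0.0775,0,0,0.2],[40,-27,-25,0,0,0,0],[40,-27,-25,0,0,0,0],[40,-26,-16,0,0,0,0],[40,0,0,0,0,0,0],[40,0,0,0,0,0,0],[30,0,0,0,0,0,0],[0,0,0,0,0,0,0]]]'; python3 - <<'E'
from h import *
s=shot('side','s20');crop(s,300,90,480,310,3,'s20c')
go((.420,.182,.025),1.1)
E
```

```text
t: 32.02
tool_pos: [0.4208, 0.1826, 0.0483]
orientation: [0.494, 0.505, -0.496, 0.504]
force: [-0.3, 0.2, -0.1]
opening: 0.0938
turn [-0.0006  0.0005  0.0012] deg0 shift_after_turn(mm) [43.6165 -1.5307  1.2482] | tcp [0.4215 0.1833 0.0496] -> [0.42  0.182 0.006]
turn [ 3.141   0.002  -0.0008] deg180 shift_after_turn(mm) [43.6165  1.5307 -1.2482] | tcp [0.4215 0.1833 0.0496] -> [0.42  0.182 0.006]
t 32.075 force [-0.6841  0.0307  0.5764] open 0.09422578331592217 q6 -0.8118214401065877 toolY [ 0.9998  0.0186 -0.0012] toolX [-0.0012 -0.0006 -1.    ]
```

View pics/s20c.png

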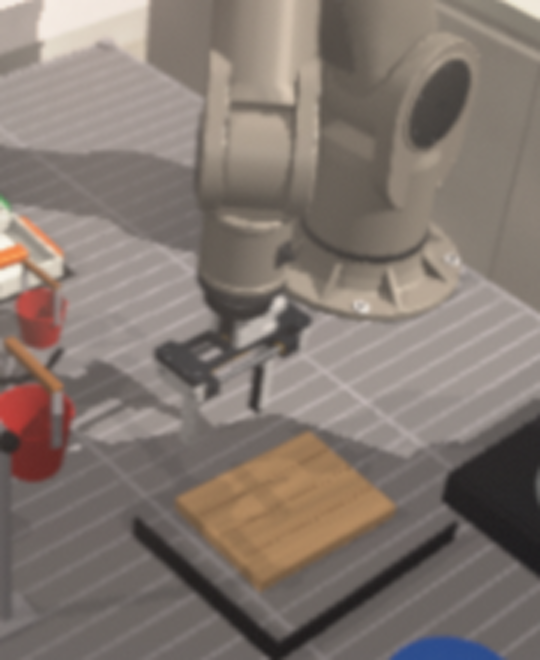

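```bash
python3 -m handwheel '[[[20,-1.5,0,0,0,0,0],[15,0,0,0,0,0,0],[7,0,0,0,0,0,0],[0,0,-10,0,0,0,0],[0,0,-10,0,0,0,0],[0,0,-10,0,0,0,0],[0,0,-10,0,0,0,0],[0,0,-10,0,0,0,0]]]'; python3 -m handwheel '[[[0,0,-8,0,0,0,0],[0,0,-8,0,0,0,0],[0,0,-8,0,0,0,0],[0,0,-5,0,0,0,0],[0,0,0,0,0,0,0]]]'; python3 - <<'E'
from bd import *
t=shot('top','t21');s=shot('side','s21');crop(s,300,90,480,310,3,'s21c')
go((.420,.2757,.025),1.1)
crop(t,200,200,300,310,5,'t21c')
E
```

```text
t: 33.08
tool_pos: [0.4189, 0.2345, 0.0076]
orientation: [0.495, 0.505, -0.495, 0.505]
force: [-0.1, -4.2, 3.1]
opening: 0.0938
t: 33.7
tool_pos: [0.4184, 0.2637, 0.0075]
orientation: [0.495, 0.505, -0.495, 0.505]
force: [0.2, -0.3, 0.3]
opening: 0.0938
turn [ 0.0005 -0.0006 -0.0001] deg0 shift_after_turn(mm) [  1.5047   1.7663 -12.4403] | tcp [0.4185 0.2632 0.0075] -> [0.42   0.2757 0.006 ]
turn [-3.1411  0.0002 -0.0009] deg180 shift_after_turn(mm) [ 1.5047 -1.7663 12.4403] | tcp [0.4185 0.2632 0.0075] -> [0.42   0.2757 0.006 ]
t 33.8 force [-0.4658  0.0077 -0.1766] open 0.09392332593291963 q6 -1.029045477360361 toolY [0.9998 0.0197 0.0001] toolX [ 0.0001  0.0006 -1.    ]
```

View pics/s21c.png

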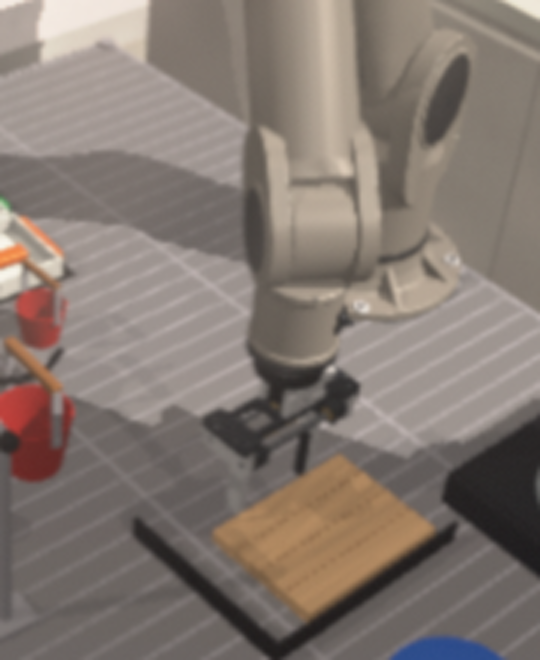

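View pics/t21c.png

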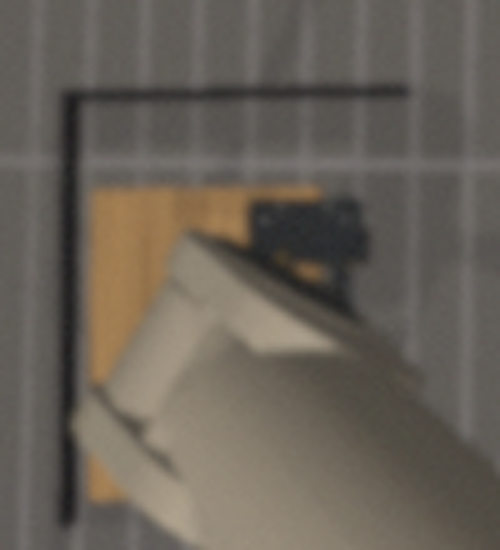

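```bash
python3 -m handwheel '[[[0,0,-4,0,0,0,0],[0,0,-4,0,0,0,0],[0,0,-2,0,0,0,0],[0,0,0,0,0,0,0]]]'; python3 -m handwheel '[[[0,0,-1,0,0,0,0],[0,0,-1,0,0,0,0]]]'; python3 -m handwheel '[[[0,0,-1,0,0,0,0],[0,0,-1,0,0,0,0]]]'
```

```text
t: 34.3
tool_pos: [0.4183, 0.2733, 0.0075]
orientation: [0.495, 0.505, -0.495, 0.505]
force: [0.3, -0.1, -0.7]
opening: 0.0938
t: 34.55
tool_pos: [0.4183, 0.2746, 0.0076]
orientation: [0.495, 0.505, -0.495, 0.505]
force: [1.6, -7.1, 3.2]
opening: 0.0934
t: 34.8
tool_pos: [0.4183, 0.2747, 0.0075]
orientation: [0.494, 0.504, -0.496, 0.505]
force: [0.0, -17.7, 14.2]
opening: 0.0937
```

```bash
python3 -m handwheel '[[[0,0,10,0,0,0,0],[0,0,20,0,0,0,0],[-30,0,10,0,0,0,0.3],[-50,0,0,0,0,0,0.4],[-50,0,0,0,0,0,0.45],[0,0,0,0,0,0,0.45]]]'; python3 -m handwheel '[[[0,0,0,-0.187,0,0,0.45],[0,0,0,-0.187,0,0,0.45],[0,0,0,-0.187,0,0,0.45],[0,0,0,-0.187,0,0,0.45],[0,0,0,-0.187,0,0,0.45],[0,0,0,-0.187,0,0,0.45],[0,0,0,-0.187,0,0,0.45],[0,0,0,-0.187,0,0,0.45]]]'; python3 - <<'E'
from bd import *
t=shot('top','t22');s=shot('side','s22')
crop(t,200,200,300,310,5,'t22c');crop(s,330,170,560,310,3,'s22c')
go((.297,.345,.025),91.1)
E
```

```text
t: 35.55
tool_pos: [0.4208, 0.237, 0.1407]
orientation: [0.497, 0.504, -0.493, 0.505]
force: [-0.0, 0.4, -0.8]
opening: 0.0571
t: 36.55
tool_pos: [0.4186, 0.2359, 0.1366]
orientation: [0.017, 0.707, -0.018, 0.707]
force: [-0.6, -0.1, 0.4]
opening: 0.0517
turn [-0.0722 -0.0013  0.0002] deg4 shift_after_turn(mm) [ 130.6173  111.3639 -119.5085] | tcp [0.4186 0.236  0.1366] -> [0.297 0.345 0.006]
turn [3.0694 0.0002 0.0019] deg176 shift_after_turn(mm) [ 130.6173 -111.3639  119.5085] | tcp [0.4186 0.236  0.1366] -> [0.297 0.345 0.006]
t 36.65 force [ 0.4349 -0.0725  0.1856] open 0.051691024853450965 q6 0.5868420653890326 toolY [ 0.053   0.9986 -0.0002] toolX [-0.0013 -0.0001 -1.    ]
```

View pics/t22c.png

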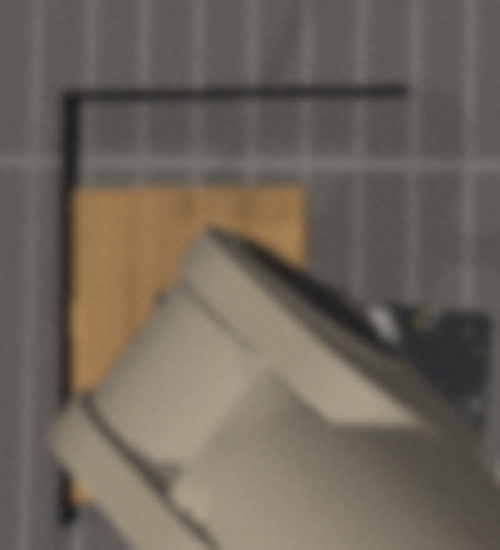

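View pics/s22c.png

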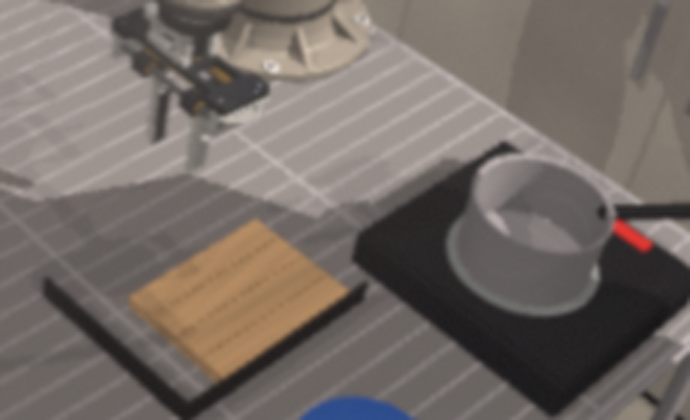

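```bash
python3 -m handwheel '[[[0,30,0,-0.072,0,0,0.45],[0,42,-15,0,0,0,0.45],[0,40,-35,0,0,0,0.45],[0,0,-40,0,0,0,0.45],[0,0,-29.5,0,0,0,0.45],[30,0,0,0,0,0,0.45],[20,0,0,0,0,0,0.45],[0,0,0,0,0,0,0.45]]]'; python3 - <<'E'
from bd import *
s=shot('side','s23')
crop(s,330,150,560,310,3,'s23c')
go((.297,.345,.025),91.1)
for z in(.03,.05):print(tri((229,315),(448.3,253.3)))
print(plane('top',225,300.8,.018))
E
```

```text
t: 37.65
tool_pos: [0.299, 0.3459, 0.0863]
orientation: [-0.005, 0.708, 0.004, 0.706]
force: [-0.3, -0.2, 1.2]
opening: 0.0519
turn [-0.0052 -0.0013  0.0007] deg0 shift_after_turn(mm) [81.2013 -1.4267 -2.3913] | tcp [0.2994 0.3465 0.0872] -> [0.297 0.345 0.006]
turn [3.1364 0.001  0.0021] deg180 shift_after_turn(mm) [81.2013  1.4267  2.3913] | tcp [0.2994 0.3465 0.0872] -> [0.297 0.345 0.006]
t 37.7 force [-0.0495  0.0383  0.3813] open 0.051847479587415465 q6 0.20753162781019222 toolY [-0.014   0.9999 -0.0007] toolX [-0.0013 -0.0007 -1.    ]
(array([0.262 , 0.3874, 0.0164]), np.float64(0.007193694329658022))
(array([0.262 , 0.3874, 0.0164]), np.float64(0.007193694329658022))
[0.3097 0.3984 0.018 ]
```

View pics/s23c.png

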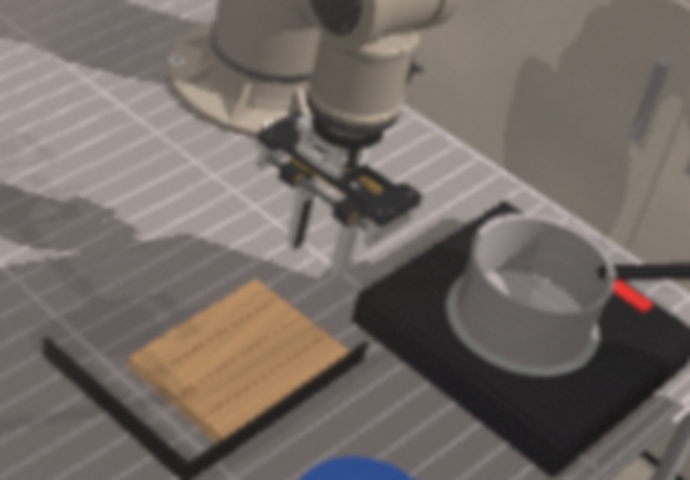

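```bash
python3 -m handwheel '[[[0,-1.4,-8,-0.005,0,0,0.45],[25,0,0,0,0,0,0.45],[20,0,0,0,0,0,0.45],[15,0,0,0,0,0,0.45],[10,0,0,0,0,0,0.45],[0,0,0,0,0,0,0.45]]]'; python3 - <<'E'
from bd import *
s=shot('side','s24')
crop(s,370,190,480,290,6,'s24c')
go((.291,.345,.025),91.1)
E
```

```text
t: 38.45
tool_pos: [0.2916, 0.3453, 0.0173]
orientation: [-0.008, 0.707, 0.008, 0.707]
force: [-0.3, 0.1, 0.1]
opening: 0.0512
turn [ 0.0025 -0.0001 -0.0001] deg0 shift_after_turn(mm) [11.7249 -0.5386 -0.7647] | tcp [0.2918 0.3456 0.0177] -> [0.291 0.345 0.006]
turn [-3.1391  0.0002 -0.0001] deg180 shift_after_turn(mm) [11.7249  0.5386  0.7647] | tcp [0.2918 0.3456 0.0177] -> [0.291 0.345 0.006]
t 38.5 force [ 0.1761 -0.3339  0.4587] open 0.05190687493213059 q6 0.05983694587901792 toolY [-0.0217  0.9998  0.0001] toolX [-0.0001  0.0001 -1.    ]
```

View pics/s24c.png

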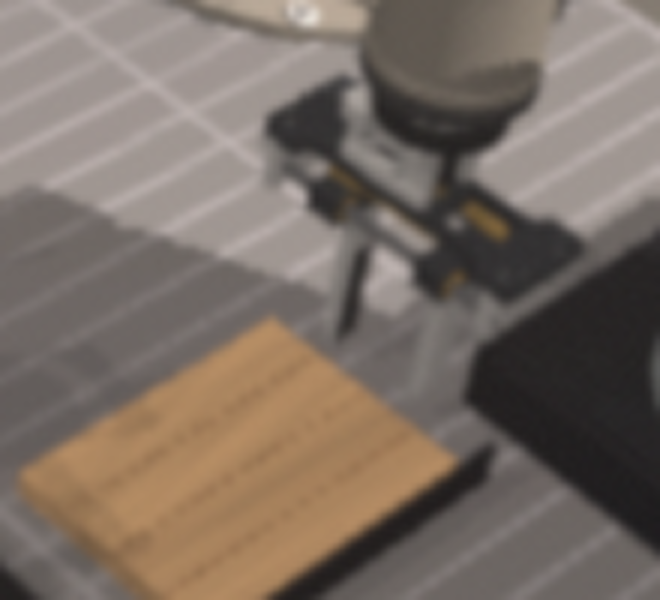

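```bash
python3 -m handwheel '[[[6,0,0,0,0,0,0.45],[4.5,0,0,0,0,0,0.45],[0,0,6,0,0,0,0.45],[0,0,10,0,0,0,0.45],[0,0,10,0,0,0,0.45],[0,0,10,0,0,0,0.45],[0,0,10,0,0,0,0.45],[0,0,10,0,0,0,0.45]]]';python3 -m handwheel '[[[0,0,4,0,0,0,0.45],[0,0,3,0,0,0,0.45],[0,0,2,0,0,0,0.45],[0,0,0,0,0,0,0.45]]]'
```

```text
t: 39.5
tool_pos: [0.3484, 0.3466, 0.007]
orientation: [-0.008, 0.707, 0.008, 0.707]
force: [-3.5, 0.1, 2.6]
opening: 0.0516
t: 40.0
tool_pos: [0.357, 0.3468, 0.007]
orientation: [-0.008, 0.707, 0.008, 0.707]
force: [-1.5, -0.6, -0.6]
opening: 0.052
```

```bash
python3 - <<'E'
from bd import *
t=shot('top','t25');s=shot('side','s25')
crop(s,330,180,480,310,5,'s25c');crop(t,200,200,300,310,5,'t25c')
go((.3634,.345,.025),91.1)
E
```

```text
turn [ 0.0025  0.0004 -0.0001] deg0 shift_after_turn(mm) [ 1.0582 -1.9164  6.3834] | tcp [0.357  0.3468 0.0071] -> [0.3634 0.345  0.006 ]
turn [-3.1391  0.0002  0.0006] deg180 shift_after_turn(mm) [ 1.0582  1.9164 -6.3834] | tcp [0.357  0.3468 0.0071] -> [0.3634 0.345  0.006 ]
t 40.1 force [-0.3169  0.0185 -0.407 ] open 0.05165148169918209 q6 0.15593149431665182 toolY [-0.0217  0.9998  0.0001] toolX [ 0.0004  0.0001 -1.    ]
```

View pics/s25c.png

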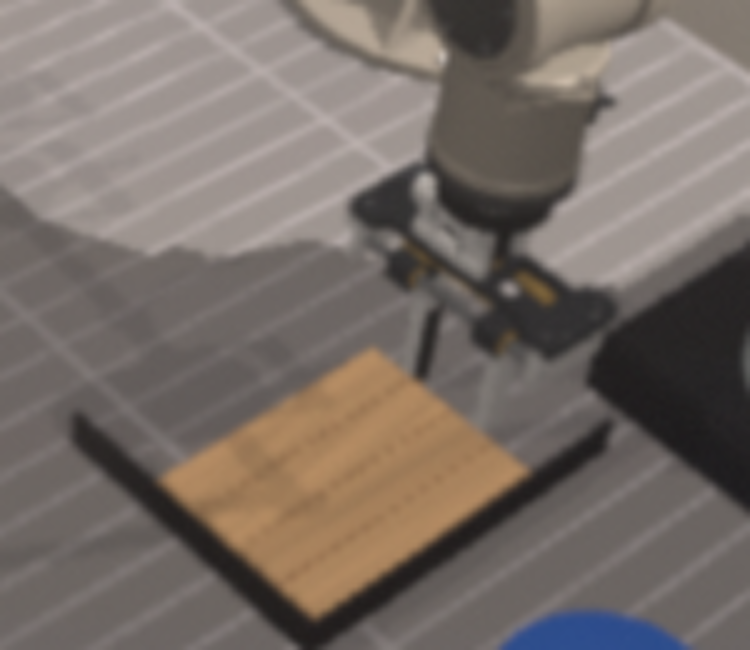

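View pics/t25c.png

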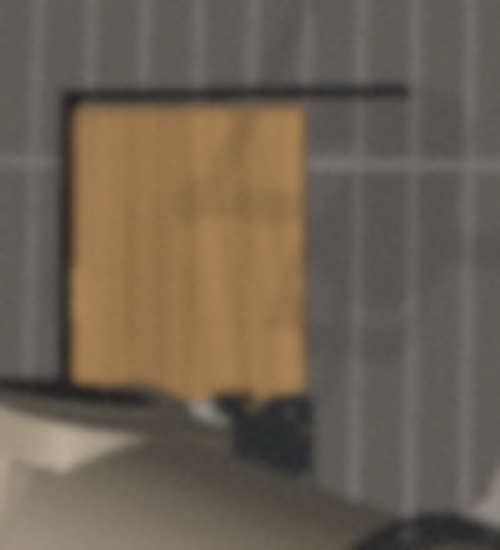

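Nearly home, with a few millimetres left. Closing the gap in small steps, watching the force.

```bash
python3 -m handwheel '[[[0,0,2,0,0,0,0.45],[0,0,2,0,0,0,0.45],[0,0,0,0,0,0,0.45]]]';python3 -m handwheel '[[[0,0,1,0,0,0,0.45],[0,0,1,0,0,0,0.45],[0,0,0,0,0,0,0.45]]]';python3 -m handwheel '[[[0,0,1,0,0,0,0.45],[0,0,1,0,0,0,0.45],[0,0,0,0,0,0,0.45]]]'
```

```text
t: 40.48
tool_pos: [0.361, 0.3469, 0.007]
orientation: [-0.008, 0.707, 0.008, 0.707]
force: [-1.7, 0.6, 0.5]
opening: 0.0513
t: 40.85
tool_pos: [0.3626, 0.347, 0.007]
orientation: [-0.008, 0.707, 0.008, 0.707]
force: [-4.6, 0.3, 3.2]
opening: 0.0516
t: 41.22
tool_pos: [0.3627, 0.3469, 0.0069]
orientation: [-0.008, 0.708, 0.008, 0.706]
force: [-16.0, -1.3, 13.5]
opening: 0.052
```

```bash
python3 -m handwheel '[[[0,0,-8,0,0,0,0.45],[0,0,-12,0,0,0,0.45],[-30,0,0,0,0,0,0.45],[-50,0,0,0,0,0,0.45],[-50,-30,20,0,0,0,0.45],[-30,-50,30,0,0,0,0.45],[0,-60,15,0,0,0,0.45],[0,-60,0,0,0,0,0.45]]]';python3 -m handwheel '[[[0,-60,0,0,0,0,0.45],[0,-60,0,0,0,0,0.45],[0,0,0,0,0,0,0.45]]]'; python3 - <<'E'
from bd import *
t=shot('top','t26');s=shot('side','s26')
crop(s,330,190,480,310,5,'s26c');crop(t,200,205,290,310,6,'t26c')
r,b=board(t);print(r);print(b)
L,S=ledge(t) if 0 else (0,0)
go((.420,.25,.025),1.1)
E
```

```text
t: 42.22
tool_pos: [0.4133, 0.1483, 0.1659]
orientation: [-0.007, 0.707, 0.007, 0.708]
force: [1.2, -0.6, 1.0]
opening: 0.0515
t: 42.6
tool_pos: [0.4147, 0.026, 0.1654]
orientation: [-0.006, 0.707, 0.005, 0.707]
force: [0.1, 0.9, 1.0]
opening: 0.0516
((0.47463545203208923, 0.36310452222824097), (0.20327456295490265, 0.1567571610212326), 0.9738250970840454)
[[0.3717 0.4397]
 [0.3743 0.283 ]
 [0.5776 0.2865]
 [0.5749 0.4432]]
turn [1.5715 0.0008 0.    ] deg90 shift_after_turn(mm) [ 159.6676    9.089  -219.911 ] | tcp [0.4151 0.03   0.1657] -> [0.42  0.25  0.006]
turn [-1.5701 -0.      0.0008] deg90 shift_after_turn(mm) [159.6676  -9.089  219.911 ] | tcp [0.4151 0.03   0.1657] -> [0.42  0.25  0.006]
t 42.7 force [ 0.23    0.1057 -0.4817] open 0.05171503096338502 q6 1.2635974102213774 toolY [-0.0199  0.9998 -0.0006] toolX [ 0.0005 -0.0005 -1.    ]
```

View pics/t26c.png

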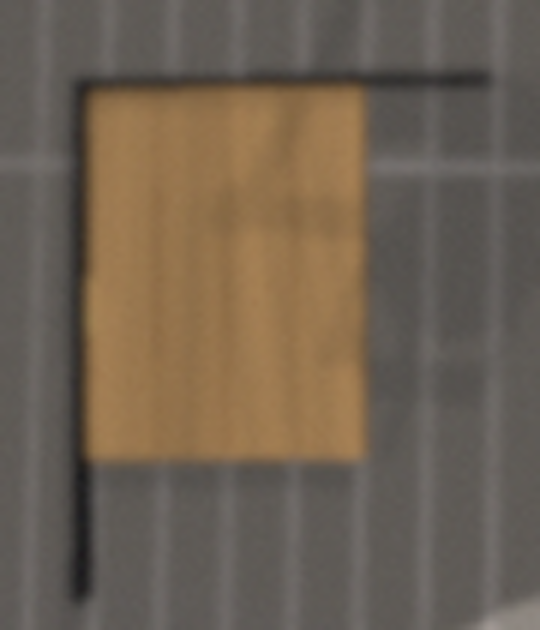

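View pics/s26c.png

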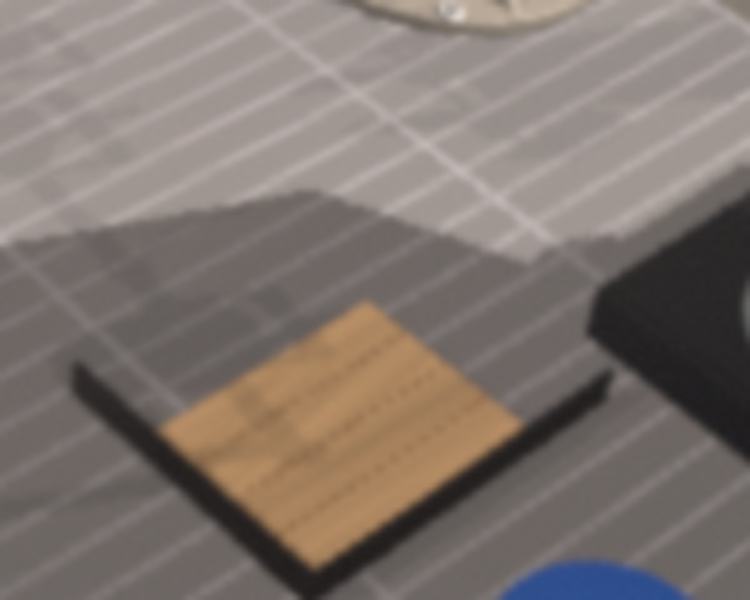

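```bash
python3 -m handwheel '[[[0,0,0,0.187,0,0,0],[0,0,0,0.187,0,0,0],[0,0,0,0.187,0,0,0],[0,0,0,0.187,0,0,0],[0,0,0,0.187,0,0,0],[0,0,0,0.187,0,0,0],[0,0,0,0.187,0,0,0],[0,0,0,0.187,0,0,0]]]';python3 -m handwheel '[[[0,20,-50,0.0755,0,0,0],[0,20,-50,0,0,0,0],[0,10,-50,0,0,0,0],[0,5,-30,0,0,0,0],[40,0,0,0,0,0,0],[40,0,0,0,0,0,0],[40,0,0,0,0,0,0],[0,0,0,0,0,0,0]]]'; python3 -c "
from h import *
go((.470,.25,.026),1.1)"
```

```text
t: 43.7
tool_pos: [0.4151, 0.032, 0.1656]
orientation: [0.476, 0.523, -0.476, 0.523]
force: [0.5, -0.2, -1.2]
opening: 0.0939
t: 44.7
tool_pos: [0.4602, 0.2138, 0.0437]
orientation: [0.493, 0.507, -0.495, 0.505]
force: [-0.0, 0.3, -0.2]
opening: 0.0942
turn [0.0047 0.0006 0.0044] deg0 shift_after_turn(mm) [ 36.7151  10.4787 -36.0145] | tcp [0.4602 0.2138 0.0437] -> [0.47  0.25  0.007]
turn [-3.1368 -0.0069  0.0009] deg180 shift_after_turn(mm) [ 36.7151 -10.4787  36.0145] | tcp [0.4602 0.2138 0.0437] -> [0.47  0.25  0.007]
t 44.7 force [-0.0319  0.2972 -0.172 ] open 0.0942321291641496 q6 -0.9459292327474565 toolY [ 0.9997  0.0239 -0.0044] toolX [-0.0044 -0.0007 -1.    ]
```

```bash
python3 -m handwheel '[[[15,10,0,0.005,0,0,0],[15,0,0,0,0,0,0],[6,0,-10,0,0,0,0],[0,0,-15,0,0,0,0],[0,0,-15,0,0,0,0],[0,0,-12,0,0,0,0],[0,0,-5,0,0,0,0],[0,0,0,0,0,0,0]]]';python3 -m handwheel '[[[0,0,-2,0,0,0,0],[0,0,-1,0,0,0,0],[0,0,0,0,0,0,0]]]';python3 -m handwheel '[[[0,0,-1,0,0,0,0],[0,0,-1,0,0,0,0],[0,0,0,0,0,0,0]]]'
```

```text
t: 45.7
tool_pos: [0.4717, 0.2702, 0.0097]
orientation: [0.496, 0.504, -0.496, 0.504]
force: [0.5, -0.6, 0.8]
opening: 0.0943
t: 46.08
tool_pos: [0.4717, 0.2727, 0.0096]
orientation: [0.496, 0.504, -0.496, 0.504]
force: [1.1, -0.1, 0.5]
opening: 0.0942
t: 46.45
tool_pos: [0.4716, 0.275, 0.0096]
orientation: [0.496, 0.504, -0.496, 0.504]
force: [-0.5, -0.8, -0.1]
opening: 0.0939
```

```bash
python3 -m handwheel '[[[0,0,-1,0,0,0,0],[0,0,0,0,0,0,0]]]';python3 -m handwheel '[[[0,0,-1,0,0,0,0],[0,0,0,0,0,0,0]]]';python3 -m handwheel '[[[0,0,-1,0,0,0,0],[0,0,0,0,0,0,0]]]'
```

```text
t: 46.7
tool_pos: [0.4716, 0.2756, 0.0095]
orientation: [0.496, 0.504, -0.496, 0.504]
force: [-1.1, -1.2, 1.8]
opening: 0.0938
t: 46.95
tool_pos: [0.4716, 0.2758, 0.0095]
orientation: [0.496, 0.504, -0.497, 0.504]
force: [0.1, -7.2, 4.6]
opening: 0.094
t: 47.2
tool_pos: [0.4716, 0.2759, 0.0095]
orientation: [0.495, 0.503, -0.497, 0.505]
force: [-0.2, -10.9, 8.2]
opening: 0.0938
```

```bash
python3 -m handwheel '[[[0,0,6,0,0,0,0],[0,0,20,0,0,0,0],[-20,0,20,0,0,0,0],[-45,0,20,0,0,0,0.2],[-50,0,40,0,0,0,0.3],[-50,0,50,0,0,0,0.3],[-50,0,50,0,0,0,0.3],[0,0,50,0,0,0,0.3]]]';python3 -m handwheel '[[[0,0,0,0,0,0,0.3],[0,0,0,0,0,0,0.3],[0,0,0,0,0,0,0.3],[0,0,0,0,0,0,0.3]]]'; python3 - <<'E'
from bd import *
t=shot('top','t27');s=shot('side','s27')
crop(s,200,90,470,310,2.9,'s27c');crop(t,200,130,510,310,2.5,'t27c')
r,b=board(t);print(r);print(b)
E
```

```text
t: 48.2
tool_pos: [0.4766, 0.0325, 0.2147]
orientation: [0.497, 0.502, -0.495, 0.505]
force: [0.9, -0.2, -0.1]
opening: 0.0658
t: 48.7
tool_pos: [0.4753, 0.0354, 0.2116]
orientation: [0.496, 0.505, -0.496, 0.504]
force: [-0.6, 0.9, -0.2]
opening: 0.0656
((0.4746893346309662, 0.36311960220336914), (0.2033766359090805, 0.1567896455526352), 0.971474289894104)
[[0.3717 0.4398]
 [0.3743 0.283 ]
 [0.5777 0.2865]
 [0.575  0.4432]]
```

View pics/s27c.png

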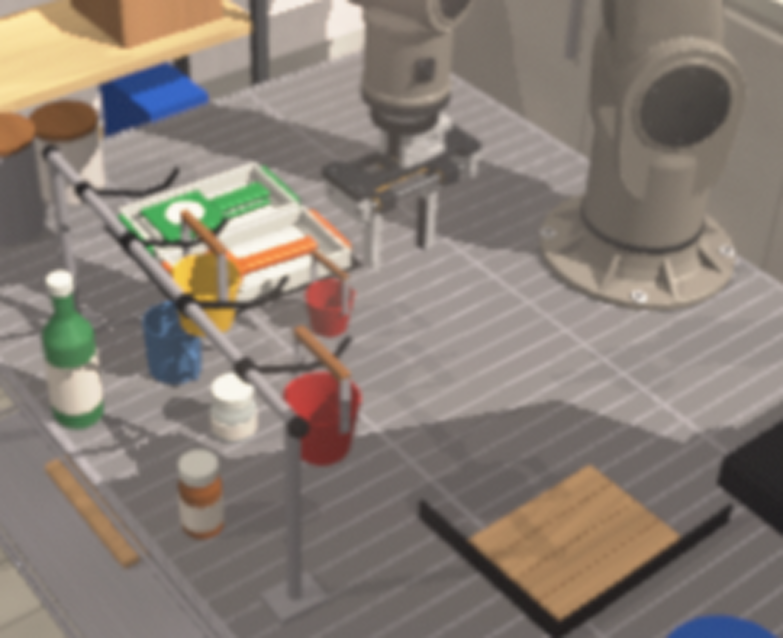

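View pics/t27c.png

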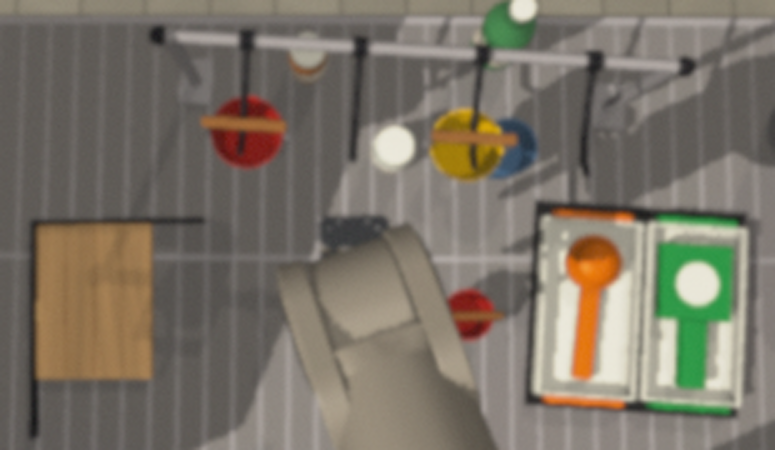

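```bash
python3 - <<'E'
from h import *
t=cv2.imread('pics/t27.png');s=cv2.imread('pics/s27.png')
a=cv2.resize(t[205:305,400:510],(660,600),interpolation=cv2.INTER_CUBIC);cv2.imwrite('pics/t28.png',a)
crop(s,235,140,310,190,8,'s28')
E
```

```text
(no output)
```

View pics/t28.png

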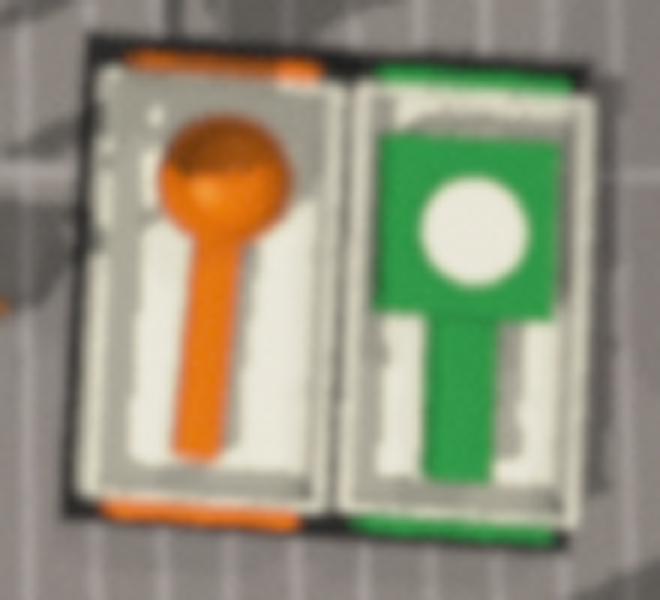

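View pics/s28.png

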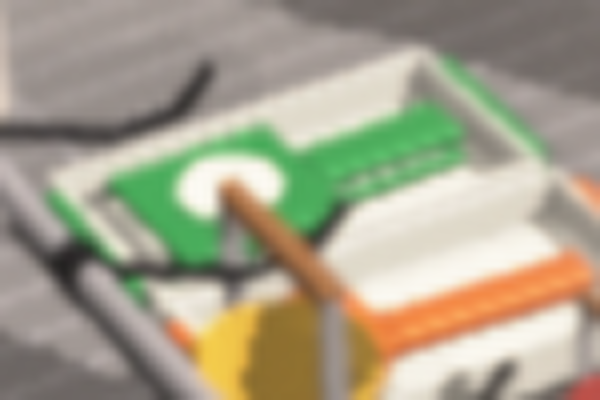

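The close crops show the tostonera lying inside the walls of the green-tabbed tray, the pails on hooks 0 and 2, and the board in its corner. Handing in.

```bash
python3 -c "
from plant import arm
print(arm.finish_job(), arm.read_state()['t'])"
```

```text
the job is handed in; nothing more can be done
the job is handed in; nothing more can be done
```

The job is done and handed in at about 49 s.

- **Pails:** Only the red and yellow pails were on the deck. The larger red now hangs on hook 0 and the yellow on hook 2, and both stayed put in pictures taken after release. I left the small red look-alike alone.
- **Tostonera:** It lies in the green-tabbed tray. The last close crops show it inside all four walls.
- **Board:** I pushed it against the long ledge, then the short one, then the long one again. Contact came within about 1 mm of the predicted positions, at 11 to 18 N.

**Check that disagreed:** the last colour-mask fit put the board's centre 3 to 4 mm past home in x and y. It also made the board larger than it is, 203 x 157 mm against 200 x 150 mm. I put this down to blur at the board's edges and trusted the contact forces and the close crops instead. The same fit gave the board's yaw as 1.0 degree, against about 1.1 to 1.3 for the ledges.

I saw no sign of the board or the tostonera being knocked aside.

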